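# Load the dropper bottle into the reagent carousel and present it at the front

## Robot

A 6-joint arm with a two-finger parallel gripper is mounted at the origin on a cart in front of the work surface, level with it; the furniture and walls round the work are solid. World frame = base frame: x ahead of the robot, y to its left, z up, the work surface at z = 0. Lengths are in m, angles in degrees, forces in N, time in s.
With the tool pointing down it reaches from about 0.25 to 0.775 m from the base axis. Payload 8.9 kg.
Tool frame: the origin (TCP) lies midway between the tips of the shut fingers; the grasp point (between the pads) lies behind it (bot.tcp_to_grasp is the y of the grasp point in the tool frame, in m); y points along the fingers, z is the direction in which the jaws open and shut, and the axes are right-handed (so a half turn about y gives the same grasp; the last joint's range is limited). The gripper opens to 85 mm and grips with 20 to 120 N. Pads are 22 mm wide; open, the fingers measure 114 mm over their backs; the gripper's body (76 mm by 85 mm) begins 54 mm behind the grasp point. The pads swing forward as they close: fully open they stand 13 mm farther back than shut.
Start: joints at [64.211, 16.656, -8.789, 64.555, 0, 82.019], TCP at [0.161, 0.5, 0.231] pointing down, gripper open.
Joint ranges: [-144.48, 144.48], [-52.06, 99.96], [-74.48, 78.29], [-112.23, 115.85], [-86.99, 84.42], [-180, 180]. Speed limits (degrees/s): [127.2, 127.2, 159.86, 180, 180, 180].

## Interface

Orientations are given as [roll, pitch, yaw] about the fixed x, y, z axes, in that order (R = Rz(yaw) Ry(pitch) Rx(roll)).
In Python, from bench import bot gives the robot as it stands.
- The arm moves only by the shell command python3 -m creep 'ROWS'. ROWS is text: rows parted by semicolons, each of 5 numbers parted by spaces: the shift along the tool's x, y, z in cm, then the turn about the tool's y in rad, then the finger opening in cm, from 0 to 8.54. A call has 1 to 20 rows; each row shifts and turns the commanded pose from where the row before left it, along the tool's axes as they then stand; what a row does not reach is not made up. A row lasts 1/10 s, in which the tool goes at most 50 mm and 8.59 degrees, less where a joint would pass 70% of its speed; a pose out of reach is approached as far as the arm can. A call with a gripper value outside its range is refused whole. The fingers move at their own pace and stop on an object; the grip force is fixed at half the most. Time passes only in rows, so rows that do not move let the fingers close. It gives the time, the measured TCP pose, the force and the opening at its end, in the units of the state.
- bot.read_state(): the state, without advancing time (a new reading comes with each control period).
- bot.snapshot(name): name is "scene" or "side" or "wrist"; returns a dict with "pixels" (480x640x3 uint8, blue, green, red), "camera_matrix" (3x3 intrinsics, pixels), "position" and "rotation" of the camera in the world; the wrist camera has in their place "hand_eye" (4x4, takes a point from camera to tool coordinates, whose origin is the TCP and whose axes are the tool frame's). Camera axes: x right, y up, looking along -z (the intrinsics and any distortion apply to the point x, -y, -z); pixel columns grow to the right and rows downward; lengths in m; the calibration is good to about 2 mm. The wrist camera is an equidistant fisheye: a pixel r from the principal point sees the ray r / f radians off the axis. A picture is of the moment at which its call begins: read the wrist's pose just before it. There is no depth.
- bot.hand_in(): hands the job in, once; it reports no verdict.
The state is a dict: "clock": time; "q": joint angles; "dq": joint speeds; "joint_torque": joint torques, N m; "position": TCP position; "tcp_rot": TCP orientation; "wrist_force": force on the tool from outside, world axes, zero at the start; "wrist_torque": the same for the moment, N m; "finger_gap": finger opening in m.
Only numpy, scipy, OpenCV 4.12 (cv2) and the standard library are available. Lean on these libraries where they do the work, as an engineer would, in place of code of your own. Each camera call takes 0.05 s, during which the arm holds its last target.

## Task

Stand the dropper bottle upright in the one empty pocket of the carousel, fully down, and let go of it. Then grip the carousel's centre handle, turn the carousel until the dropper bottle is in line with the pointer on the fixed foot, and finish while still firmly gripping the handle, holding the carousel still there with the bottle standing upright in its pocket. Leave the petri dish, the brass weight and the hand roller where they are.

Things in the scene. Friction and masses are not known exactly. Their poses are not given: they have to be found in the camera images.
- bottle_center (a point): Centre (46 mm above its underside) of the loose amber dropper bottle, 92 mm tall, about 40 g: round body 31 mm in diameter up to 52 mm above its underside, 20 mm neck from 50 to 64 mm, then a narrow 13 mm bulb. It starts standing on the bench mat to the right of the carousel. z axis up the bottle. Take it by the body.
- empty_pocket (a point): Centre of the floor of the one empty pocket on the turntable, 22 mm above the bench mat; it turns with the turntable. The pocket is a collar 24 mm high, 35.5 mm in inside diameter, flared in its top 5 mm to 43 mm at the mouth, 49 mm outside. z axis up; the x axis points level from the pocket to the turntable's axis, 80 mm away.
- front_mark (a point): Point fixed to the foot where the centre of the empty pocket's floor lies when that pocket is in line with the pointer: 80 mm from the turntable's axis. The pointer is a slim upright pin 45 mm tall, 121 mm from the axis, roughly on the robot's side. z axis up; the x axis points level from the pointer to the turntable's axis.
- handle_grip (a point): Centre of the grip bar of the carousel's central handle, on the turntable's axis, 90 mm above the bench mat. The bar is 52 mm long (x axis, level), 14 mm thick (y axis), 30 mm tall (75 to 105 mm above the mat), fixed to the turntable, and points between the pockets at 45 degrees to them. Grip it across its thickness from above.
- carousel_handle: The carousel's central handle: the grip bar of handle_grip. Its origin lies on the turntable's axis at the height of the bench mat; x axis along the bar, z up.
- turntable (a joint): Angle of the turntable (210 mm disc, four pockets a quarter turn apart, three with capped vials up to 66 mm tall fixed in them), rad, anticlockwise from above. 0 or 2 pi: empty pocket in line with the pointer. Starts at 0.8 to 5.4, can turn from -0.9 to 7.2. Turns easily (0.04 N m), no detents, no spring.
- dropper: The dropper bottle itself; origin at the centre of its underside, z up.
- dish: Bystander: open petri dish, 66 mm across, 15 mm high, in front and to the right of the carousel; leave it alone. Origin at the centre of its underside.
- brass_weight: Bystander: brass weight, 24 mm across, 35 mm tall, to the right of the carousel; leave it alone. Origin at the centre of its underside.
- roller: Bystander: hand roller with a wooden handle, 179x65x45 mm, at the right; leave it alone. Origin at the centre of its underside.
Things that resemble listed ones, but are neither listed nor needed, are in the scene too. What is shaped like the dropper but blue or purple is not meant.

How it is judged:
By the outcome, as a careful person would: the job done as asked, in the order asked, and still so for the second after the job is handed in, while the arm keeps its last pose, push and grip.
It also fails if it takes over 48 s, if anything falls off the work surface, if the arm or the gripper's body presses on something with over 40 N, if the wrist force passes 120 N, or if a joint passes its speed limit or range.

## Working session

There is one attempt and no reset: what is moved stays moved. The work goes in short steps, Python scripts to look and compute and a shell command to move; the robot and the scene stay as the last step left them, time stands still between calls to the robot, and variables do not carry over. Pictures are saved under pics/ and viewed, and the job is handed in when it is done.

```bash
mkdir -p pics; ls
cat > h.py <<'E'
import numpy as np, cv2
from bench import bot
from scipy.spatial.transform import Rotation as R
def snap(n,f):
    s=bot.read_state(); d=bot.snapshot(n); cv2.imwrite('pics/'+f+'.png',d['pixels'])
    d['state']=s; np.save('pics/'+f+'.npy',d,allow_pickle=True); return d
def ld(f): return np.load('pics/'+f+'.npy',allow_pickle=True).item()
def ray(d,u,v):
    K=np.array(d['camera_matrix'])
    if 'hand_eye' in d:
        x=(u-K[0,2])/K[0,0]; y=(v-K[1,2])/K[1,1]; r=np.hypot(x,y)
        k=np.sin(r)/r if r>1e-9 else 1
        c=np.array([x*k,-y*k,-np.cos(r)])
        H=np.array(d['hand_eye']); s=d['state']
        T=R.from_euler('xyz',s['tcp_rot'],degrees=True).as_matrix()
        o=np.array(s['position'])+T@H[:3,3]; w=T@H[:3,:3]@c
    else:
        dist=d.get('distortion')
        p=cv2.undistortPoints(np.array([[[u,v]]],float),K,None if dist is None else np.array(dist))[0,0]
        c=np.array([p[0],-p[1],-1]); o=np.array(d['position']); w=np.array(d['rotation'])@c
    return o,w/np.linalg.norm(w)
def plane(d,u,v,z):
    o,w=ray(d,u,v); return o+w*(z-o[2])/w[2]
def proj(d,P):
    K=np.array(d['camera_matrix'])
    P=np.array(P,float)
    if 'hand_eye' in d:
        H=np.array(d['hand_eye']); s=d['state']
        T=R.from_euler('xyz',s['tcp_rot'],degrees=True).as_matrix()
        c=H[:3,:3].T@(T.T@(P-np.array(s['position']))-H[:3,3])
        th=np.arctan2(np.hypot(c[0],c[1]),-c[2]); n=np.hypot(c[0],c[1])+1e-12
        return np.array([K[0,2]+K[0,0]*th*c[0]/n, K[1,2]-K[1,1]*th*c[1]/n])
    c=np.array(d['rotation']).T@(P-np.array(d['position']))
    return np.array([K[0,2]+K[0,0]*c[0]/-c[2],K[1,2]-K[1,1]*c[1]/-c[2]])
E
python3 - <<'E'
from h import *
print(bot.read_state(), bot.tcp_to_grasp)
for n in ['scene','side','wrist']:
    d=snap(n,n+'0'); print(n,{k:v for k,v in d.items() if k not in('pixels','state')})
E
```

```text
pics
{'clock': 0.0, 'q': array([ 6.42118113e+01,  1.66895194e+01, -8.83241269e+00,  6.45556647e+01,
       -4.19032902e-04,  8.20190264e+01]), 'dq': array([-0.05761841, -0.0185338 , -0.0273789 , -0.04879271,  0.01889773,
       -0.00237118]), 'joint_torque': array([ 1.17757598e-03, -5.37140644e+01,  3.31371760e+01,  1.58081733e-02,
        3.76551526e-06, -1.25054135e-05]), 'position': array([0.16034696, 0.49943144, 0.23071821]), 'tcp_rot': array([-9.00769034e+01,  1.03588990e-02, -1.78072217e+01]), 'wrist_force': array([-0.62551809,  0.43304102,  0.33289423]), 'wrist_torque': array([ 0.02142711,  0.02044849, -0.02291457]), 'finger_gap': 0.0853552188904666} -0.0187
scene {'camera_matrix': array([[452.7341991 ,   0.        , 322.10224506],
       [  0.        , 452.7341991 , 231.70629669],
       [  0.        ,   0.        ,   1.        ]]), 'position': array([-0.00257774,  0.08982623,  0.69669916]), 'rotation': array([  43.04902231,    0.83662726, -127.39017719])}
side {'camera_matrix': array([[511.79216505,   0.        , 324.05167828],
       [  0.        , 511.79216505, 242.37827173],
       [  0.        ,   0.        ,   1.        ]]), 'position': array([ 0.48442586, -1.10365439,  0.56256605]), 'rotation': array([59.98252478,  1.19731771,  1.08527991])}
wrist {'camera_matrix': array([[371.64829954,   0.        , 322.07526322],
       [  0.        , 371.64829954, 242.3489624 ],
       [  0.        ,   0.        ,   1.        ]]), 'hand_eye': array([[ 6.11105600e-04, -9.45452243e-01, -3.25760162e-01,
        -8.51806236e-02],
       [-2.09901366e-05,  3.25760210e-01, -9.45452423e-01,
        -1.41774340e-01],
       [ 9.99999813e-01,  5.84609021e-04,  1.79228717e-04,
         4.48626943e-04],
       [ 0.00000000e+00,  0.00000000e+00,  0.00000000e+00,
         1.00000000e+00]])}
```

```bash
sed -i "s/np.array(d\['rotation'\])/R.from_euler('xyz',d['rotation'],degrees=True).as_matrix()/" h.py
python3 - <<'E'
from h import *
d=ld('scene0'); print(ray(d,320,240))
d=ld('side0'); print(ray(d,320,240))
E
```

```text
(array([-0.00257774,  0.08982623,  0.69669916]), array([ 0.54103421, -0.39400505, -0.74299529]))
(array([ 0.48442586, -1.10365439,  0.56256605]), array([-0.03472359,  0.86765895, -0.49594578]))
```

View pics/scene0.png

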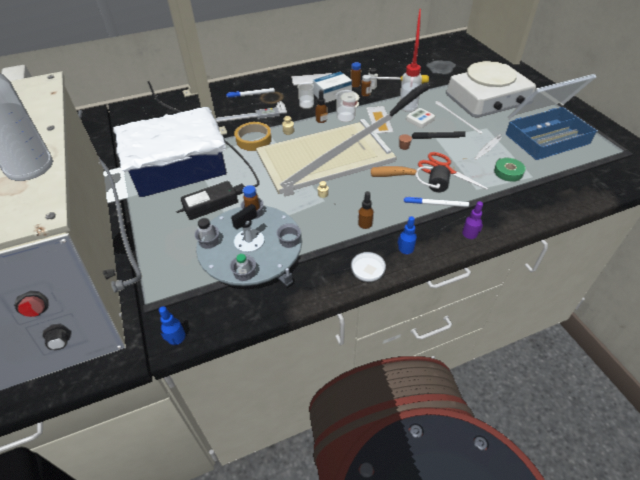

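View pics/side0.png

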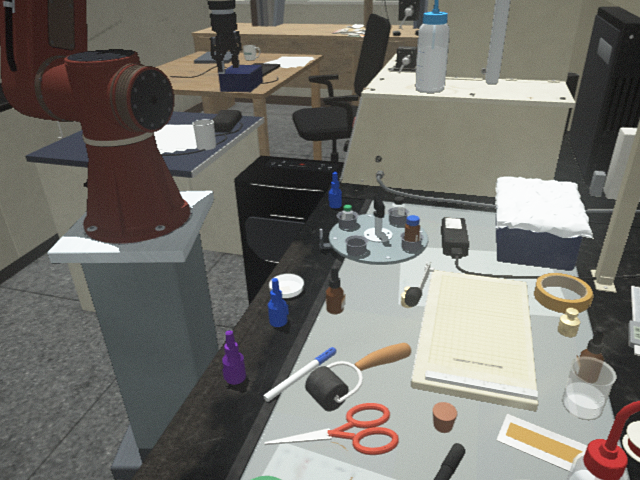

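View pics/wrist0.png

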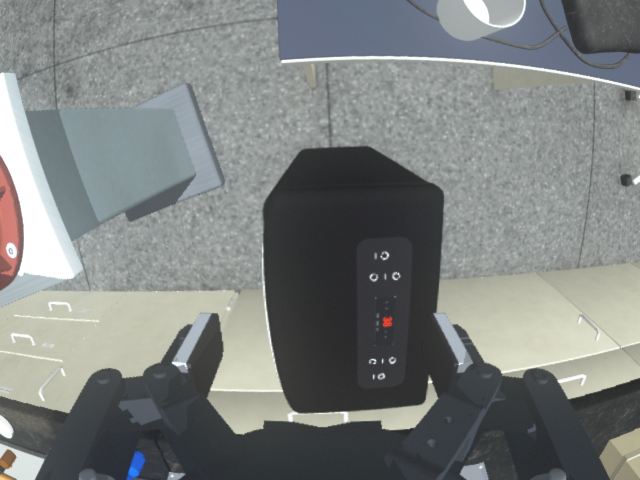

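Run:
```python
from h import *
a=ld('scene0')['pixels'];b=ld('side0')['pixels']
c=cv2.resize(a[175:295,180:400],None,fx=3.4,fy=3.4,interpolation=cv2.INTER_CUBIC)
cv2.imwrite('pics/c1.png',c[:, :800])
c=cv2.resize(b[190:320,310:450],None,fx=4.5,fy=4.5,interpolation=cv2.INTER_CUBIC)
cv2.imwrite('pics/c2.png',c)
```

```text
(no output)
```

View pics/c1.png

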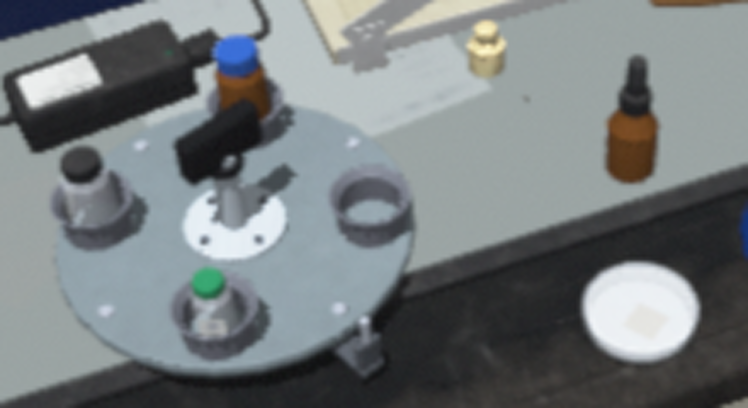

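View pics/c2.png

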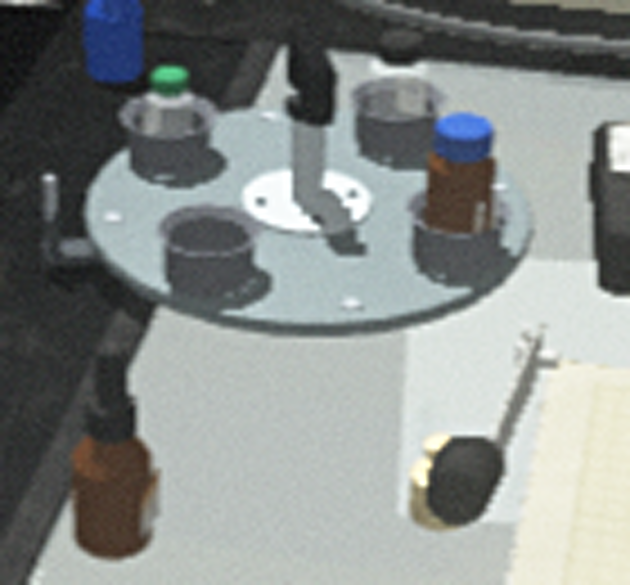

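```bash
cat >> h.py <<'E'
def tri(d1,p1,d2,p2):
    o1,w1=ray(d1,*p1);o2,w2=ray(d2,*p2)
    A=np.stack([w1,-w2],1); t=np.linalg.lstsq(A,o2-o1,rcond=None)[0]
    a=o1+w1*t[0];b=o2+w2*t[1]; return (a+b)/2,np.linalg.norm(a-b)
E
python3 - <<'E'
from h import *
a=ld('scene0');b=ld('side0')
S=lambda x,y:(180+x/3.4,175+y/3.4)
D=lambda x,y:(310+x/4.5,190+y/4.5)
def p(n,x,y): print(n,np.round(x,4),np.round(y,4))
p('armblack',*tri(a,(410,97),b,(412,297)))
p('armtip',*tri(a,(287,187),b,(432,263)))
p('bulb',*tri(a,S(637,62),b,D(113,325)))
p('bottlebot? scene mid body z26',plane(a,*S(633,145),.026),plane(b,*D(115,500),.026))
p('pointer top',*tri(a,S(364,320),b,D(48,178)))
p('pocket rim z.046',plane(a,*S(371,193),.046),plane(b,*D(210,237),.046))
p('handle top',*tri(a,S(216,135),b,D(312,68)))
p('bar ends1',*tri(a,S(180,158),b,D(302,108)))
p('hub z.02',plane(a,*S(235,222),.02),plane(b,*D(307,200),.02))
p('green',*tri(a,S(208,278),b,D(169,75)))
p('blue',*tri(a,S(237,50),b,D(463,128)))
p('black',*tri(a,S(82,160),b,D(400,45)))
p('weight',*tri(a,S(487,33),b,D(430,440)))
p('dish',plane(a,*S(640,305),.015),plane(b,286,286,.015))
# disc ellipse fit
g=cv2.cvtColor(a['pixels'],cv2.COLOR_BGR2HSV)
E
```

```text
armblack [ 0.5779 -0.5823  0.1828] 0.0038
armtip [ 0.6532 -0.2954  0.0429] 0.0168
bulb [ 0.4768 -0.374   0.1   ] 0.0067
bottlebot? scene mid body z26 [ 0.4763 -0.3794  0.026 ] [ 0.4796 -0.3806  0.026 ]
pointer top [ 0.4487 -0.163   0.05  ] 0.0002
pocket rim z.046 [ 0.5262 -0.2206  0.046 ] [ 0.5223 -0.212   0.046 ]
handle top [ 0.5707 -0.1522  0.1003] 0.0006
bar ends1 [ 0.5751 -0.1358  0.0788] 0.0199
hub z.02 [ 0.5778 -0.1561  0.02  ] [ 0.5722 -0.1324  0.02  ]
green [ 0.5062 -0.1045  0.074 ] 0.0001
blue [ 0.6327 -0.2013  0.0935] 0.0014
black [ 0.6182 -0.0902  0.0819] 0.0001
weight [ 0.6021 -0.3628  0.0403] 0.0015
dish [ 0.3855 -0.306   0.015 ] [ 0.3869 -0.3178  0.015 ]
```

Run:
```python
from h import *
a=ld('scene0');b=ld('side0')
print(plane(a,150,378,0),plane(a,118,350,0), plane(b,348,180,0), plane(a,20,380,0))
print('mach top', *[tri(a,(60,73),b,p) for p in [(573,100)]], plane(a,60,73,.3))
print('blue', plane(a,408,250,0), 'purple',plane(a,474,235,0),'blue left',plane(a,172,340,0))
print('hand', proj(b,[.161,.5,.231]), proj(b,[.161,.5,.4]))
print('box top right corner', plane(a,222,165,.1))
for z in(.2,.3,.4,.5): print(z,plane(b,350,100,z),plane(b,573,98,z),plane(a,118,160,z),plane(a,60,73,z))
```

```text
[0.43501676 0.12069984 0.        ] [0.51655062 0.14396352 0.        ] [0.5142488  0.21510456 0.        ] [0.56229224 0.29047456 0.        ]
mach top (array([ 0.98433311, -0.00344473,  0.26736051]), np.float64(0.006027954312275634)) [0.90238073 0.00403435 0.3       ]
blue [ 0.37314344 -0.40316093  0.        ] purple [ 0.31817327 -0.53983134  0.        ] blue left [4.77532635e-01 6.27082642e-02 1.11022302e-16]
hand [230.3735476   74.40084354] [223.793262    14.13375259]
box top right corner [ 0.72818398 -0.19280504  0.1       ]
0.2 [0.52094305 0.29673502 0.2       ] [1.11363405 0.28053104 0.2       ] [ 0.73405317 -0.00647215  0.2       ] [ 1.13050283 -0.01759209  0.2       ]
0.3 [ 0.51087118 -0.08950892  0.3       ] [ 0.940091   -0.10124365  0.3       ] [0.58574793 0.01291552 0.3       ] [0.90238073 0.00403435 0.3       ]
0.4 [ 0.50079931 -0.47575286  0.4       ] [ 0.76654795 -0.48301835  0.4       ] [0.43744268 0.03230318 0.4       ] [0.67425863 0.02566078 0.4       ]
0.5 [ 0.49072744 -0.86199681  0.5       ] [ 0.5930049  -0.86479304  0.5       ] [0.28913743 0.05169085 0.5       ] [0.44613652 0.04728721 0.5       ]
```

The picture shows the amber target bottle at scene px (366,210). Things that could be taken for it:
- two more amber ones at the back, (356,75) and (320,108)
- the blue and purple bottles at (408,237), (172,327) and (474,220)
- the amber vial with a blue cap on the carousel, (251,200)

I choose (366,210): it is amber, stands alone and is right of the carousel. Two views agree on about (0.478, -0.378). The empty pocket is at (289,232) and the pointer at (287,269).

```bash
python3 -m creep '0 0 0 -0.135 8.5;0 0 0 -0.135 8.5;0 0 0 -0.135 8.5;0 0 0 -0.135 8.5;0 0 0 -0.135 8.5;0 0 0 -0.135 8.5;0 0 0 -0.135 8.5;0 0 0 -0.135 8.5;0 0 0 -0.135 8.5'
```

```text
clock: 1.05
position: [0.1605, 0.4997, 0.2311]
tcp_rot: [-90.0, 0.0, 52.1]
wrist_force: [0.4, -0.3, 0.3]
finger_gap: 0.0852
```

```bash
python3 -m creep '-2.2 -0.15 -3.7 0 8.5;-2.2 -0.15 -3.7 0 8.5;-2.2 -0.15 -3.7 0 8.5;-2.2 -0.15 -3.7 0 8.5;-2.2 -0.15 -3.7 0 8.5;-2.2 -0.15 -3.7 0 8.5;-2.2 -0.15 -3.7 0 8.5;-2.2 -0.15 -3.7 0 8.5;-2.2 -0.15 -3.7 0 8.5;-2.2 -0.15 -3.7 0 8.5;-2.2 -0.15 -3.7 0 8.5;-2.2 -0.15 -3.7 0 8.5;-2.2 -0.15 -3.7 0 8.5;-2.2 -0.15 -3.7 0 8.5;-2.2 -0.15 -3.7 0 8.5;-2.2 -0.15 -3.7 0 8.5;-2.2 -0.15 -3.7 0 8.5;-2.2 -0.15 -3.7 0 8.5;-2.2 -0.15 -3.7 0 8.5;0 0 0 0 8.5'
python3 - <<'E'
from h import *
d=snap('wrist','w1'); print(d['state']['position'],d['state']['tcp_rot'],d['state']['q'])
E
```

```text
clock: 3.05
position: [0.4558, -0.2677, 0.2589]
tcp_rot: [-90.0, 0.0, 51.6]
wrist_force: [0.6, -0.1, -0.5]
finger_gap: 0.0851
[ 0.45582705 -0.26773898  0.25887934] [-9.00495097e+01  4.28728320e-02  5.16240024e+01] [-3.83285039e+01  1.62373381e+01 -5.18157682e+00  6.85316110e+01
 -4.29138409e-02 -8.99525433e+01]
```

View pics/w1.png

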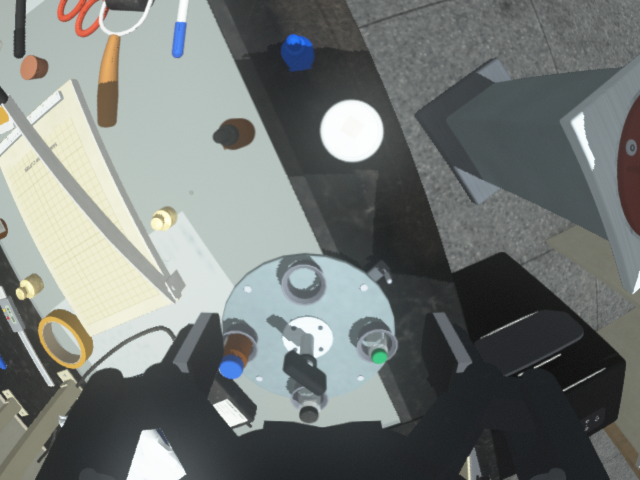

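The wrist picture shows the amber bottle at about (235,133), the dish at (352,130), the weight at (164,218), the carousel hub at (308,337), the empty pocket at (303,282), the pointer at (382,272) and the lookalike blue bottle at (297,52).

Run:
```python
from h import *
d=ld('w1');a=ld('scene0');b=ld('side0')
im=d['pixels'].copy()
for n,P in dict(ax=[.570,-.1525,.106],pock=[.5215,-.2155,.05],ptr=[.4487,-.163,.05],bot=[.4775,-.379,.055],dish=[.386,-.31,.015],g=[.506,-.1045,.074],blk=[.618,-.09,.082]).items():
    u,v=proj(d,P); print(n,u,v); cv2.drawMarker(im,(int(u),int(v)),(0,0,255),0,10,1)
c=cv2.resize(im[90:430,180:420],None,fx=2.4,fy=1.75*1,interpolation=cv2.INTER_CUBIC) if 0 else cv2.resize(im[240:430,200:420],None,fx=3.1,fy=3.1,interpolation=cv2.INTER_CUBIC)
cv2.imwrite('pics/c3.png',c)
c=cv2.resize(im[90:180,190:290],None,fx=6,fy=6,interpolation=cv2.INTER_CUBIC); cv2.imwrite('pics/c4.png',c)
```

```text
ax 303.3500199997313 377.06099564700185
pock 302.8995189745742 283.2645482986069
ptr 388.5437243464646 279.37664562172745
bot 229.03049674084744 132.57645334876605
dish 348.9648386759288 126.65692436635113
g 378.3187409415899 356.1604245180201
blk 307.10795845939407 414.1409460663522
```

View pics/c3.png

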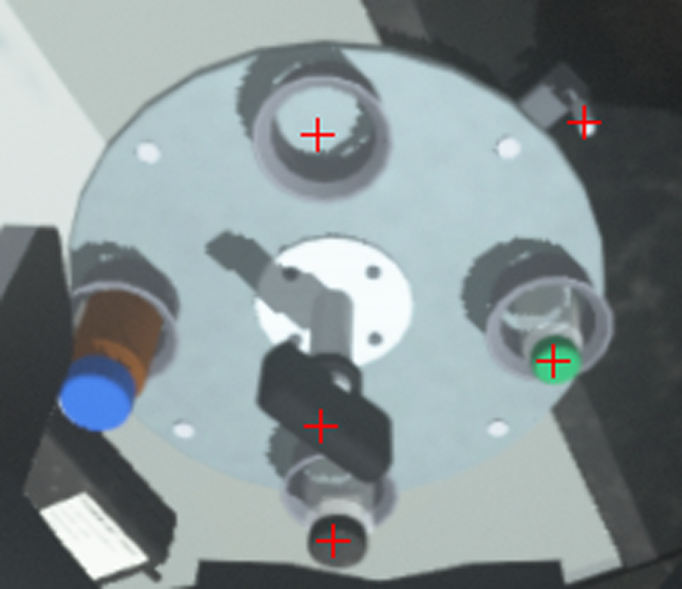

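View pics/c4.png

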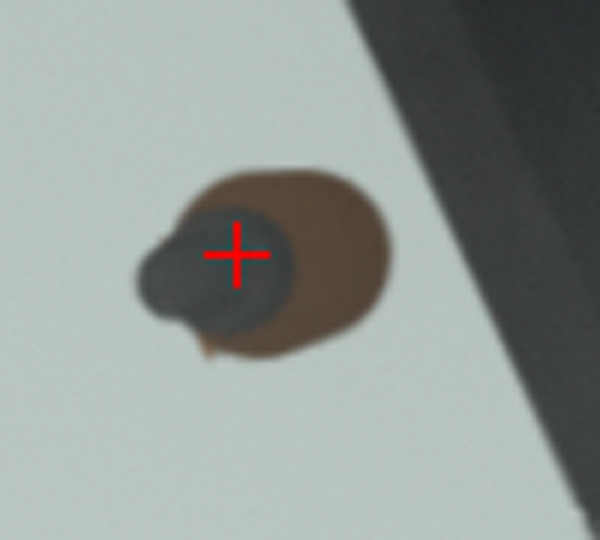

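Run:
```python
from h import *
d=ld('w1');a=ld('scene0');b=ld('side0')
S=lambda x,y:(180+x/3.4,175+y/3.4)
D=lambda x,y:(310+x/4.5,190+y/4.5)
W=lambda x,y:(190+x/6,90+y/6)
C=lambda x,y:(200+x/3.1,240+y/3.1)
for z in (.092,.096): print('bulb',plane(d,*W(163,285),z))
for z in (.062,.066): print('neckring',plane(d,*W(232,270),z))
print('tri bulb',tri(d,W(163,285),b,D(113,325)))
for z in (.046,.05): print('rim',plane(d,*C(322,137),z))
print('ptr',plane(d,*C(586,122),.048),tri(d,C(586,122),b,D(48,178)),tri(d,C(586,122),a,S(364,320)))
print('rim-hi scene',plane(a,*S(371,190),.048))
e=[plane(d,*C(x,y),.107) for x,y in [(285,345),(390,470)]]; print('bar',e)
p1=plane(d,*C(272,362),.1);p2=plane(d,*C(382,462),.1);v=p2-p1;print(p1,p2,np.degrees(np.arctan2(v[1],v[0])),np.linalg.norm(v))
# body mask points: silhouettes side rows
for n,dd,box in (('side',b,(255,320,320,350)),('scene',a,(185,235,350,380))):
    im=dd['pixels'];hsv=cv2.cvtColor(im,cv2.COLOR_BGR2HSV)
    m=((hsv[...,0]<18)&(hsv[...,1]>110)); m[:box[0]]=0;m[box[1]:]=0;m[:,:box[2]]=0;m[:,box[3]:]=0
    ys,xs=np.nonzero(m);print(n,xs.min(),xs.max(),ys.min(),ys.max(),xs.mean(),ys.mean())
```

```text
bulb [ 0.48004996 -0.37773285  0.092     ]
bulb [ 0.47904718 -0.37714846  0.096     ]
neckring [ 0.477709   -0.37656964  0.062     ]
neckring [ 0.47682268 -0.37605075  0.066     ]
tri bulb (array([ 0.47848738, -0.37598841,  0.10302645]), np.float64(0.002356840115866134))
rim [ 0.52274005 -0.21269188  0.046     ]
rim [ 0.52138591 -0.21404438  0.05      ]
ptr [ 0.44853967 -0.16172126  0.048     ] (array([ 0.448552  , -0.16250314,  0.04973084]), np.float64(0.00047706856494820484)) (array([ 0.44828233, -0.16283333,  0.05038395]), np.float64(0.0001269056302271178))
rim-hi scene [ 0.52654357 -0.22097551  0.048     ]
bar [array([ 0.5572251 , -0.18486984,  0.107     ]), array([ 0.56403446, -0.12337311,  0.107     ])]
[ 0.56872143 -0.17870075  0.1       ] [ 0.56769261 -0.12303362  0.1       ] 91.05879956184351 0.05567664244009421
side 326 342 287 312 331.97058823529414 296.3921568627451
scene 359 372 208 227 365.1591836734694 217.36326530612246
```

```bash
python3 -m creep '-2.4 0 -2.9 0 8.5;-2.4 0 -2.9 0 8.5;-2.4 0 -2.8 0 8.5;0 3.5 0 0 8.5;0 3.5 0 0 8.5;0 3.5 0 0 8.5;0 0 0 0 8.5;0 0 0 0 8.5'
python3 - <<'E'
from h import *
d=snap('wrist','w2'); print(d['state']['position'],d['state']['tcp_rot'])
for z in(.005,.06,.1): print(proj(d,[.478,-.378,z]))
E
```

```text
clock: 3.9
position: [0.4776, -0.3723, 0.1554]
tcp_rot: [-89.9, -0.0, 51.8]
wrist_force: [0.2, -0.1, 0.3]
finger_gap: 0.0852
[ 0.4775537  -0.37227389  0.15543539] [-8.99432601e+01 -1.01867610e-02  5.18430795e+01]
[315.67257712 218.06889143]
[314.39928582 239.59482493]
[313.0993402  261.88479874]
```

View pics/w2.png

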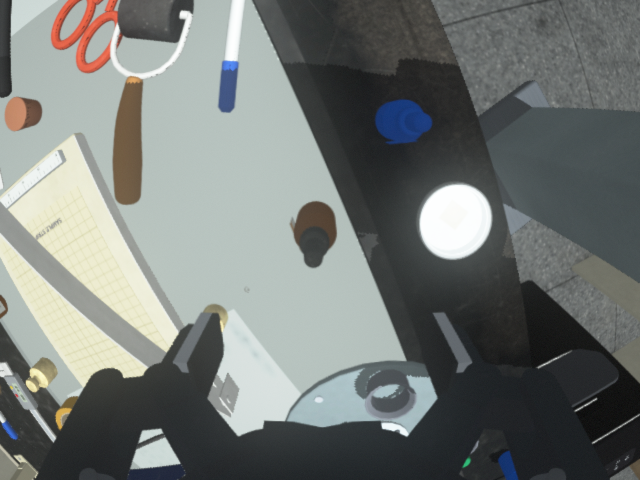

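```bash
python3 -m creep '-0.4 0 -0.4 0 8.5;0 3 0 0 8.5;0 3 0 0 8.5;0 3 0 0 8.5;0 2 0 0 8.5;0 1.4 0 0 8.5;0 0 0 0 8.5;0 0 0 0 8.5'
python3 - <<'E'
from h import *
d=snap('wrist','w3'); print(d['state']['position'],d['state']['tcp_rot'])
cv2.imwrite('pics/w3.png',cv2.resize(d['pixels'][180:480,120:520],None,fx=2,fy=2))
d=snap('side','s3')
cv2.imwrite('pics/s3c.png',cv2.resize(d['pixels'][180:380,240:500],None,fx=3,fy=3))
E
```

```text
clock: 4.75
position: [0.479, -0.3795, 0.032]
tcp_rot: [-90.1, 0.0, 51.8]
wrist_force: [-0.4, -0.2, 0.6]
finger_gap: 0.0852
[ 0.47904367 -0.37949536  0.03202301] [-9.00952343e+01  1.26813353e-02  5.18057470e+01]
```

View pics/w3.png

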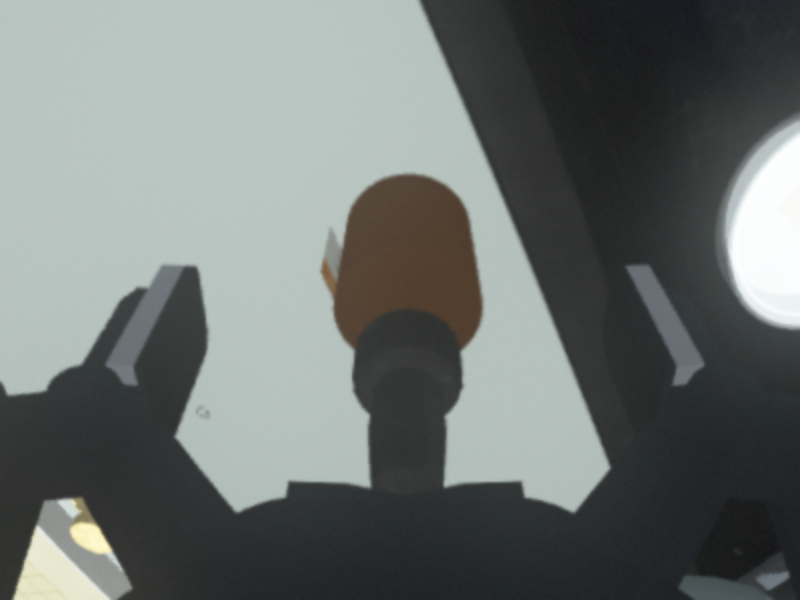

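View pics/s3c.png

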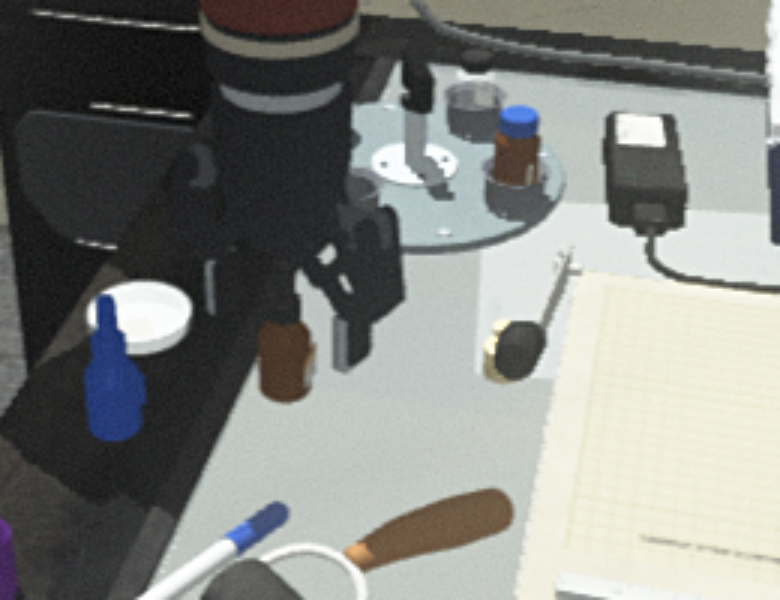

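```bash
python3 - <<'E'
from h import *
d=ld('w3')
for z in(.005,.03,.055,.07): print(z,(proj(d,[.478,-.378,z])-[120,180])*2,(proj(d,[.479,-.3795,z])-[120,180])*2)
E
python3 -m creep '0 0 0 0 2.4;0 0 0 0 2.4;0 0 0 0 2.4;0 0 0 0 2.4;0 0 0 0 2.4;0 0 0 0 2.4;0 0 0 0 2.4;0 0 0 0 2.4'
```

```text
0.005 [406.4936238  223.18772264] [399.72072154 221.20870234]
0.03 [406.60777093 273.08432288] [398.91193668 270.92190188]
0.055 [406.74610762 337.72593691] [397.87603279 335.38264922]
0.07 [406.84235099 386.03115405] [397.11079529 383.59742672]
clock: 5.65
position: [0.4784, -0.3788, 0.0313]
tcp_rot: [-90.0, 0.0, 51.8]
wrist_force: [0.1, 1.2, 4.8]
finger_gap: 0.0283
```

```bash
python3 -m creep '0 0 0 0 2.4;0 0 0 0 2.4'
python3 - <<'E'
from h import *
d=snap('wrist','w4'); print(d['state']['position'],d['state']['finger_gap'],d['state']['wrist_force'])
cv2.imwrite('pics/w4.png',cv2.resize(d['pixels'][180:480,120:520],None,fx=2,fy=2))
d=snap('side','s4')
cv2.imwrite('pics/s4c.png',cv2.resize(d['pixels'][240:330,300:420],None,fx=5,fy=5))
E
```

```text
clock: 5.85
position: [0.4784, -0.3788, 0.0313]
tcp_rot: [-90.0, 0.0, 51.8]
wrist_force: [-1.5, 1.4, 5.6]
finger_gap: 0.0284
[ 0.47840365 -0.37881679  0.03132898] 0.028430791453188303 [-1.53203225  1.41360173  5.55255446]
```

View pics/w4.png

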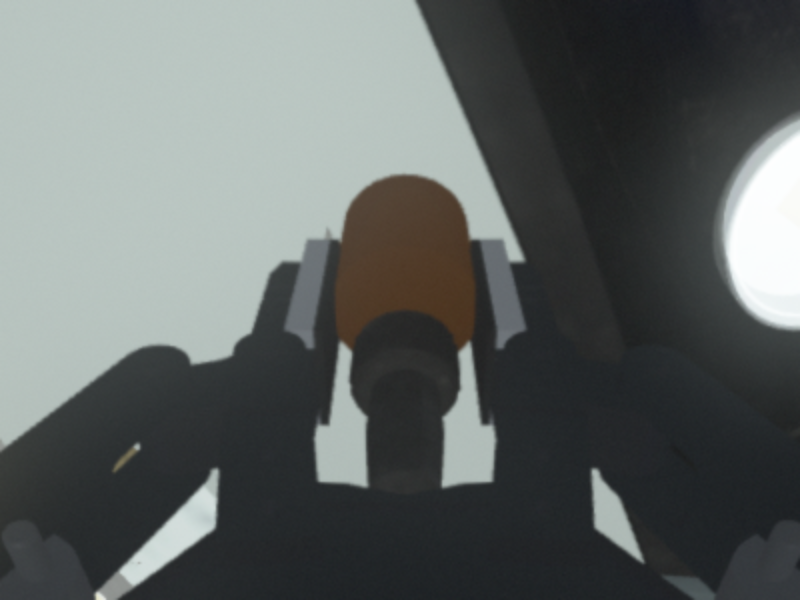

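View pics/s4c.png

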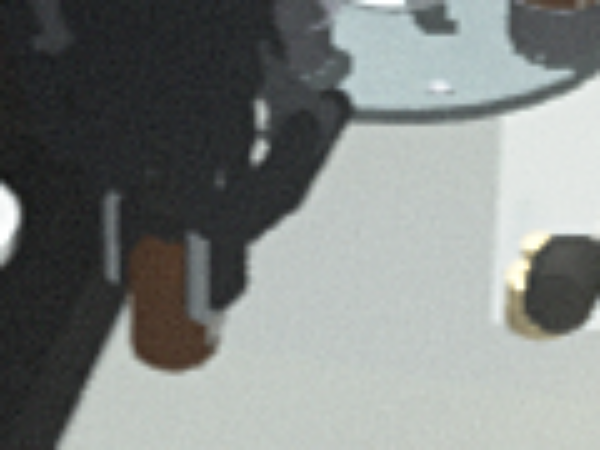

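```bash
python3 -m creep '0 -1 0 0 2.4;0 -2.5 0 0 2.4;0 -3 0 0 2.4;0 -2.5 0 0 2.4;2.6 0 1.13 0 2.4;2.6 0 1.13 0 2.4;2.6 0 1.13 0 2.4;2.6 0 1.13 0 2.4;2.6 0 1.13 0 2.4;2.6 0 1.13 0 2.4;0 0 0 0 2.4;0 0 0 0 2.4'
python3 - <<'E'
from h import *
d=snap('wrist','w5'); print(d['state']['position'],d['state']['finger_gap'],d['state']['wrist_force'])
cv2.imwrite('pics/w5.png',cv2.resize(d['pixels'][140:440,120:520],None,fx=2,fy=2))
d=snap('side','s5')
cv2.imwrite('pics/s5c.png',cv2.resize(d['pixels'][160:280,300:440],None,fx=5,fy=5))
d=snap('scene','a5')
cv2.imwrite('pics/a5c.png',cv2.resize(d['pixels'][175:295,180:340],None,fx=5,fy=5))
E
```

```text
clock: 7.15
position: [0.5218, -0.2139, 0.1214]
tcp_rot: [-90.0, 0.0, 51.9]
wrist_force: [-0.4, -0.7, -1.0]
finger_gap: 0.028
[ 0.52180452 -0.21394871  0.12135902] 0.028023714264543084 [-0.37690235 -0.69252463 -0.95762654]
```

View pics/w5.png

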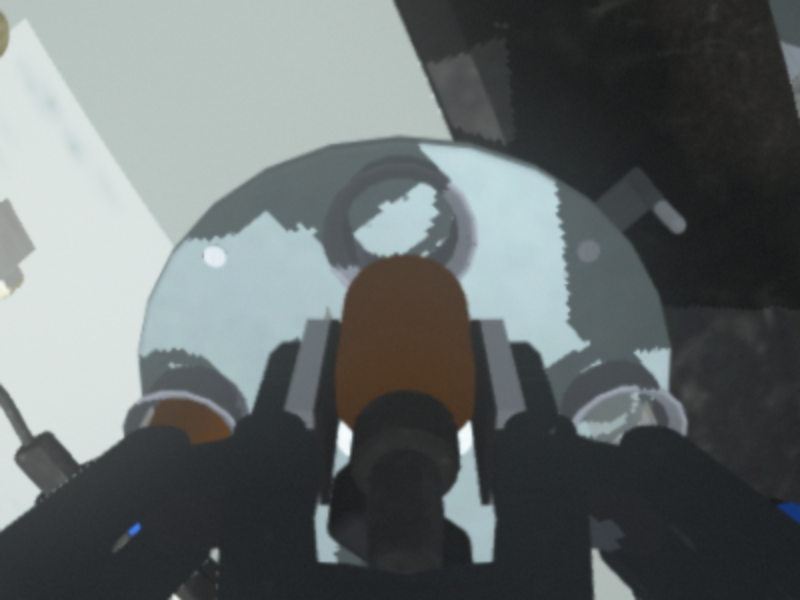

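View pics/s5c.png

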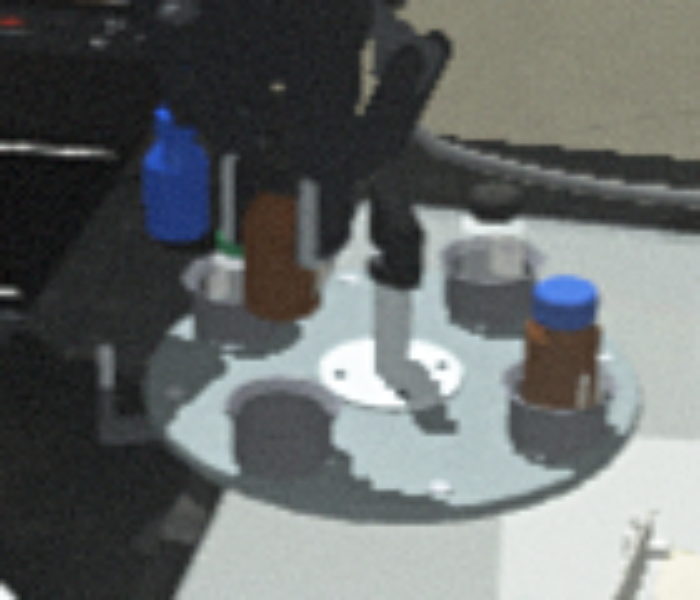

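View pics/a5c.png

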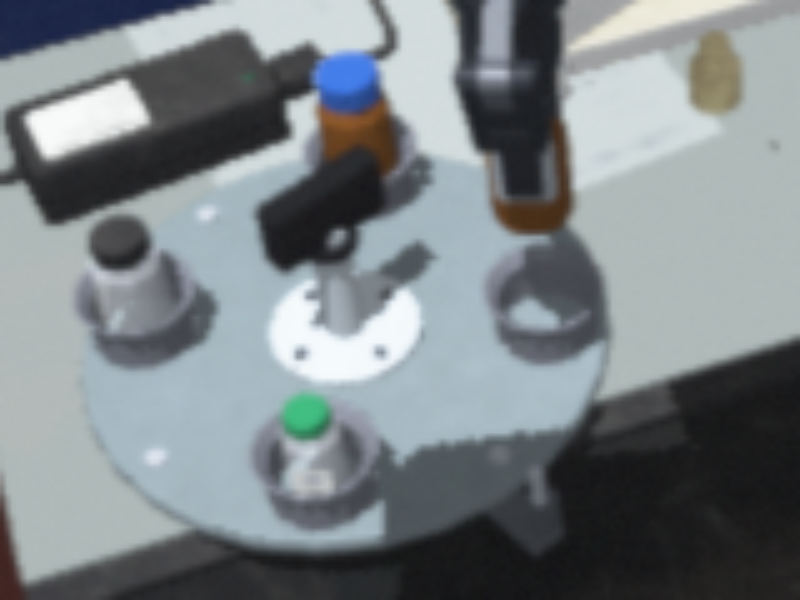

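Run:
```python
from h import *
B=np.array([.5218,-.2139])
for f,(x0,y0),s,n in (('w5',(120,140),2,(400,300)),('s5',(300,160),5,(140,120)),('a5',(180,175),5,(160,120))):
    d=ld(f); im=cv2.resize(d['pixels'][y0:y0+n[1],x0:x0+n[0]],None,fx=s,fy=s,interpolation=cv2.INTER_CUBIC)
    def circ(c,r,z,col):
        for t in np.linspace(0,2*np.pi,60):
            u=(proj(d,[c[0]+r*np.cos(t),c[1]+r*np.sin(t),z])-[x0,y0])*s+s/2; cv2.circle(im,tuple(int(v) for v in u),1,col,-1)
    circ(B,.0245,.051,(0,0,255)); circ(B,.0155,.1214-.027,(0,255,0)); circ(B,.0245,.03,(255,0,255))
    cv2.imwrite('pics/o_'+f+'.png',im)
```

```text
(no output)
```

View pics/o_w5.png

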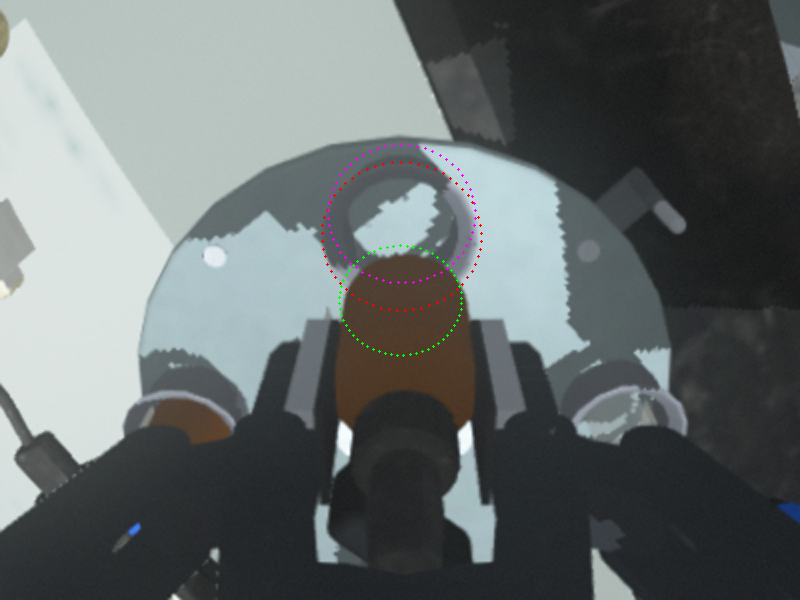

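View pics/o_s5.png

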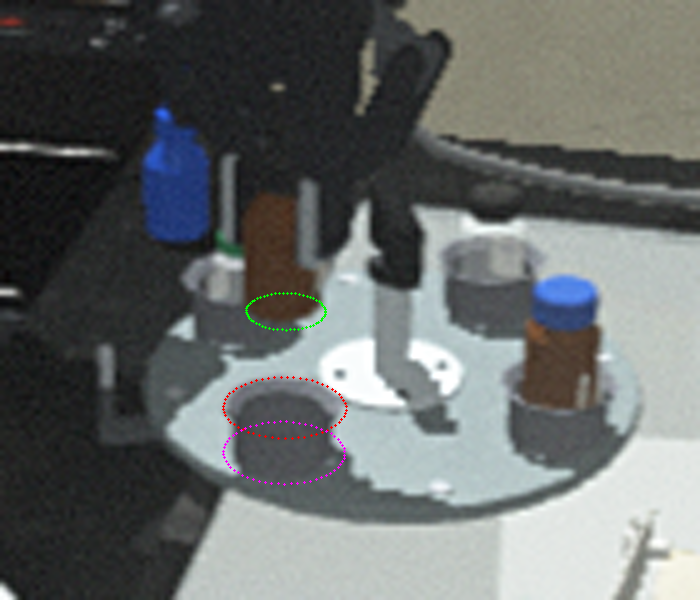

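View pics/o_a5.png

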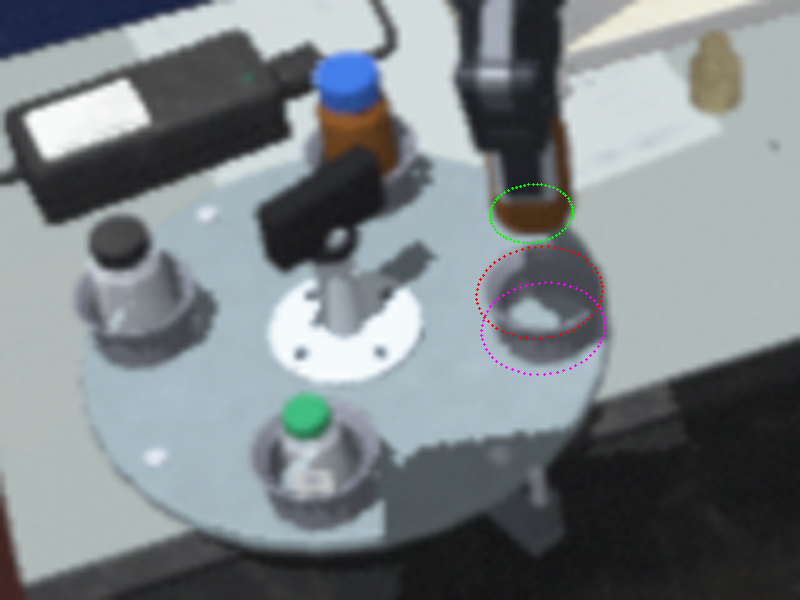

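```bash
python3 -m creep '-0.24 1 -0.19 0 2.4;0 1.5 0 0 2.4;0 1.2 0 0 2.4;0 0 0 0 2.4;0 0 0 0 2.4'
python3 - <<'E'
from h import *
for c,f,(x0,y0),s,n in (('wrist','w6',(200,160),3.5,(220,160)),('side','s6',(320,190),8,(90,70)),('scene','a6',(255,195),8,(70,70))):
    d=snap(c,f); im=cv2.resize(d['pixels'][y0:y0+n[1],x0:x0+n[0]],None,fx=s,fy=s,interpolation=cv2.INTER_CUBIC)
    if c=='wrist': B=d['state']['position']; print(B,d['state']['wrist_force'])
    def circ(c,r,z,col):
        for t in np.linspace(0,2*np.pi,60):
            u=(proj(d,[c[0]+r*np.cos(t),c[1]+r*np.sin(t),z])-[x0,y0])*s+s/2; cv2.circle(im,tuple(int(v) for v in u),1,col,-1)
    circ(B,.0245,.052,(0,0,255)); circ(B,.0155,B[2]-.024,(0,255,0))
    cv2.imwrite('pics/o_'+f+'.png',im)
E
```

```text
clock: 7.8
position: [0.5212, -0.2174, 0.0835]
tcp_rot: [-90.0, 0.0, 51.8]
wrist_force: [0.5, -0.5, -0.2]
finger_gap: 0.028
[ 0.5212289  -0.21743395  0.08346281] [ 0.51224232 -0.49351534 -0.24802682]
```

View pics/o_w6.png

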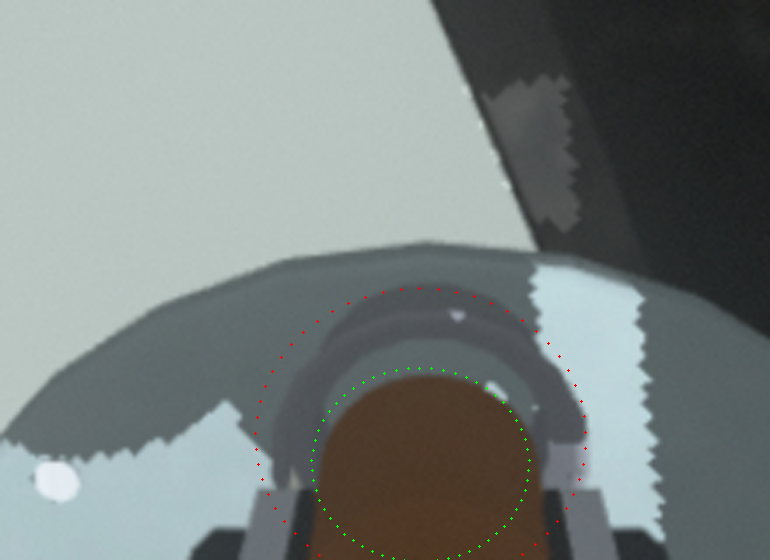

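View pics/o_s6.png

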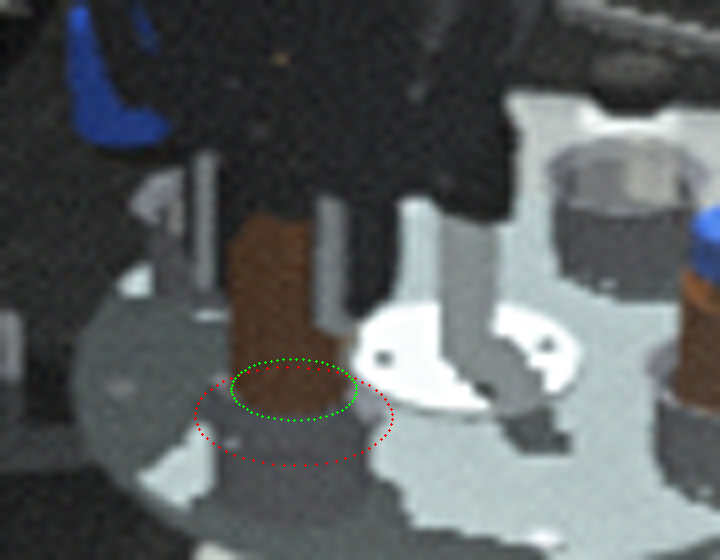

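View pics/o_a6.png

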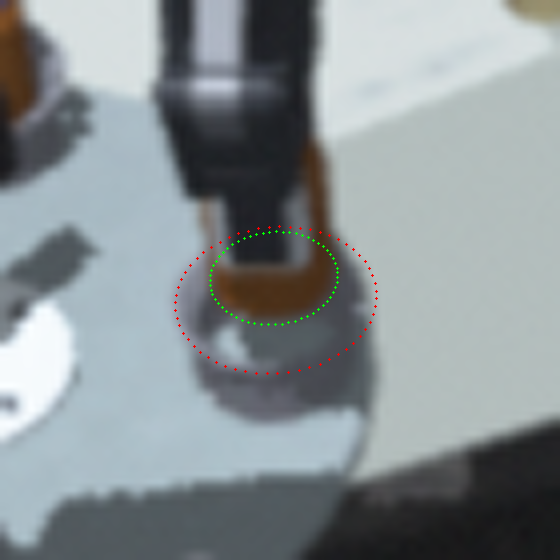

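```bash
python3 -m creep '0.1 0.5 0.05 0 2.4;0 0.5 0 0 2.4;0 0.2 0 0 2.4;0 0 0 0 2.4' && python3 -m creep '0 0.3 0 0 2.4;0 0.2 0 0 2.4;0 0 0 0 2.4'
```

```text
clock: 8.35
position: [0.5214, -0.2159, 0.0713]
tcp_rot: [-89.9, 0.0, 51.8]
wrist_force: [0.4, 0.5, -0.5]
finger_gap: 0.0283
clock: 8.65
position: [0.5216, -0.2161, 0.0665]
tcp_rot: [-90.0, 0.0, 51.8]
wrist_force: [-0.6, -0.2, -0.7]
finger_gap: 0.0282
```

```bash
python3 -m creep '0 0.3 0 0 2.4;0 0.3 0 0 2.4;0 0 0 0 2.4' && python3 -m creep '0 0.2 0 0 2.4;0 0.2 0 0 2.4;0 0 0 0 2.4'
```

```text
clock: 8.95
position: [0.5215, -0.216, 0.0603]
tcp_rot: [-90.0, 0.0, 51.8]
wrist_force: [0.0, -0.0, -0.3]
finger_gap: 0.0278
clock: 9.25
position: [0.5216, -0.2161, 0.0565]
tcp_rot: [-90.0, 0.0, 51.8]
wrist_force: [-0.3, -0.0, -0.5]
finger_gap: 0.028
```

```bash
python3 -m creep '0 0.15 0 0 2.4;0 0.1 0 0 2.4;0 0 0 0 2.4' && python3 -m creep '0 0.1 0 0 2.4;0 0 0 0 2.4'
```

```text
clock: 9.55
position: [0.5217, -0.2161, 0.0542]
tcp_rot: [-90.0, 0.0, 51.8]
wrist_force: [-0.3, 0.6, -0.0]
finger_gap: 0.028
clock: 9.75
position: [0.522, -0.2163, 0.0535]
tcp_rot: [-90.0, -0.0, 51.8]
wrist_force: [0.2, 0.3, 0.5]
finger_gap: 0.0281
```

```bash
python3 -m creep '0 0.1 0 0 2.4;0 0 0 0 2.4' && python3 -m creep '0 0.1 0 0 2.4;0 0 0 0 2.4'
```

```text
clock: 9.95
position: [0.5226, -0.2168, 0.0534]
tcp_rot: [-90.1, -0.0, 51.8]
wrist_force: [-0.1, 0.2, 8.8]
finger_gap: 0.0283
clock: 10.15
position: [0.5234, -0.2173, 0.0533]
tcp_rot: [-90.2, -0.0, 51.8]
wrist_force: [-1.4, -1.4, 17.1]
finger_gap: 0.0279
```

Contact came at TCP z 0.0534, against 0.0533 predicted for the pocket floor. I back off the push, let go and look.

```bash
python3 -m creep '0 -0.2 0 0 2.4;0 0 0 0 6;0 0 0 0 6;0 0 0 0 6;0 0 0 0 6;0 0 0 0 6' && python3 -m creep '0 -2 0 0 6.5;0 -3 0 0 6.5;0 -3 0 0 6.5;0 -3 0 0 6.5;0 -2 0 0 6.5;0 0 0 0 6.5'
python3 - <<'E'
from h import *
d=snap('wrist','w7');d=snap('side','s7')
cv2.imwrite('pics/s7c.png',cv2.resize(d['pixels'][170:290,310:450],None,fx=5,fy=5,interpolation=cv2.INTER_CUBIC))
d=snap('scene','a7')
cv2.imwrite('pics/a7c.png',cv2.resize(d['pixels'][175:295,180:340],None,fx=5,fy=5,interpolation=cv2.INTER_CUBIC))
E
```

```text
clock: 10.75
position: [0.5216, -0.2161, 0.0531]
tcp_rot: [-90.0, 0.0, 51.8]
wrist_force: [1.3, 0.5, 0.2]
finger_gap: 0.0603
clock: 11.35
position: [0.5233, -0.217, 0.1862]
tcp_rot: [-90.3, -0.0, 51.8]
wrist_force: [-0.0, 0.0, -0.2]
finger_gap: 0.065
```

View pics/w7.png

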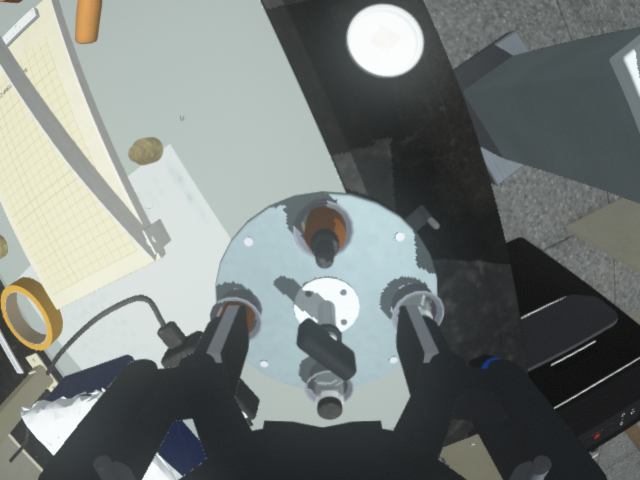

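View pics/s7c.png

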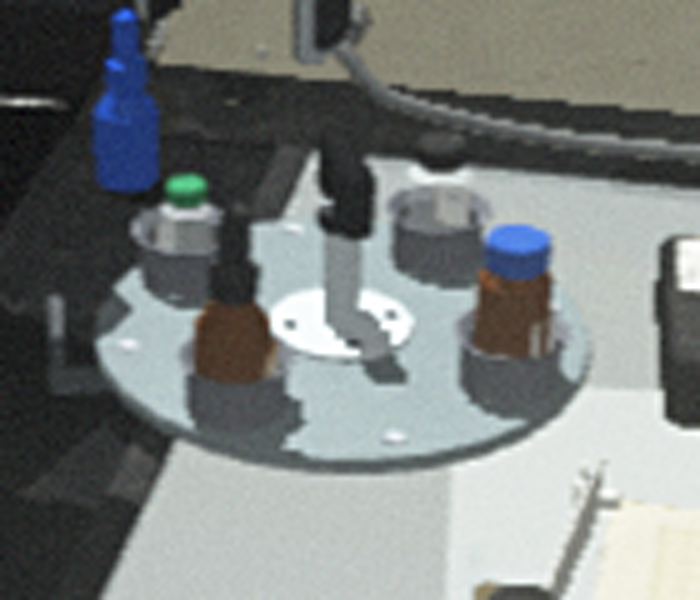

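View pics/a7c.png

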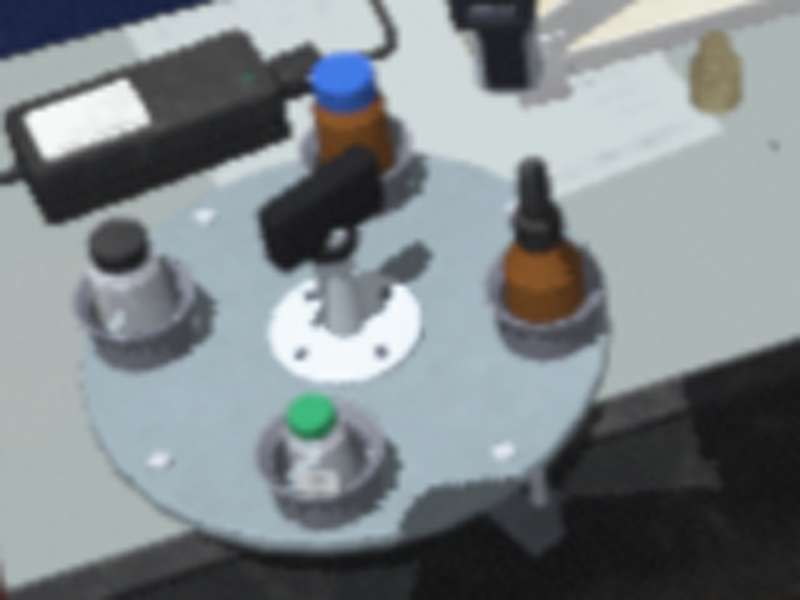

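The bottle stands upright in its pocket: wrist px (325,235), scene (286,225), bulb up. The shoulder sits just above the collar, as it should when seated. Next I measure the turntable angle.

```bash
cat > ang.py <<'E'
from h import *
def caps(a,b):
    out={}
    for n,rng in (('green',((45,80),)),('blue',((105,120),))):
        pts=[]
        for d,box in ((a,(170,300,180,350)),(b,(180,300,320,470))):
            h=cv2.cvtColor(d['pixels'],cv2.COLOR_BGR2HSV)
            m=np.zeros(h.shape[:2],np.uint8)
            for l,u in rng: m|=((h[...,0]>=l)&(h[...,0]<=u)&(h[...,1]>110)&(h[...,2]>60)).astype(np.uint8)
            k=np.zeros_like(m);k[box[0]:box[1],box[2]:box[3]]=1;m*=k
            N,L,st,c=cv2.connectedComponentsWithStats(m); i=1+np.argmax(st[1:,4]); pts.append(c[i]); 
            print(n,c[i],st[i,4])
        P,e=tri(a,pts[0],b,pts[1]); out[n]=P; print(n,P.round(4),round(e,4))
    return out
E
python3 - <<'E'
from ang import *
for f in ('0','7'):
    a=ld(('scene' if f=='0' else 'a')+f);b=ld(('side' if f=='0' else 's')+f)
    o=caps(a,b); c=(o['green']+o['blue'])/2; v=o['green']-o['blue']; al=np.degrees(np.arctan2(v[1],v[0]))
    print('axis',c,'len',np.hypot(v[0],v[1]),'green dir',al,'empty dir',al+90)
    ptr=np.array([.4485,-.1627]); w=ptr-c[:2]; print('ptr dir',np.degrees(np.arctan2(w[1],w[0]))%360,np.linalg.norm(w))
P,e=tri(a,(180+532/5,175+168/5),b,(310+236/5,170+216/5)); print('bulb',P,e); w=P[:2]-c[:2]; print(np.degrees(np.arctan2(w[1],w[0]))%360,np.linalg.norm(w))
E
```

```text
green [240.80952381 257.76190476] 63
green [347.         207.05263158] 38
green [ 0.5052 -0.1033  0.0727] 0.0005
blue [197.1226158  175.31607629] 367
blue [334.7125   194.690625] 320
blue [ 0.529  -0.1139  0.1707] 0.1529
axis [ 0.51712869 -0.10859076  0.12166754] len 0.026082815969380706 green dir 155.8452526614486 empty dir 245.8452526614486
ptr dir 218.25347205804644 0.08739397652595551
green [241.80952381 257.76190476] 63
green [346.56097561 207.36585366] 41
green [ 0.5042 -0.1047  0.0726] 0.0004
blue [197.33632287 175.09865471] 446
blue [334.7173913  194.77639752] 322
blue [ 0.5291 -0.1144  0.1708] 0.1531
axis [ 0.51665258 -0.10956056  0.12168396] len 0.02670532840586749 green dir 158.60867434638067 empty dir 248.60867434638067
ptr dir 217.94399807553884 0.08642091549354644
bulb [ 0.52223671 -0.21718485  0.1146864 ] 0.0005042739070660871
272.97015177729907 0.10776905708872296
```

```bash
cat > ang.py <<'E'
from h import *
def cap(d,box,l,u):
    h=cv2.cvtColor(d['pixels'],cv2.COLOR_BGR2HSV)
    m=((h[...,0]>=l)&(h[...,0]<=u)&(h[...,1]>110)&(h[...,2]>60)).astype(np.uint8)
    k=np.zeros_like(m);k[box[0]:box[1],box[2]:box[3]]=1;m*=k
    N,L,st,c=cv2.connectedComponentsWithStats(m); i=1+np.argmax(st[1:,4]); print(c[i].round(1),st[i,4]); return c[i]
E
python3 - <<'E'
from ang import *
for f in ('0','7'):
    a=ld(('scene' if f=='0' else 'a')+f);b=ld(('side' if f=='0' else 's')+f)
    g,e1=tri(a,cap(a,(240,280,225,260),45,80),b,cap(b,(190,225,335,360),45,80))
    bl,e2=tri(a,cap(a,(180,205,238,262),105,120),b,cap(b,(205,235,398,425),105,120))
    c=(g+bl)/2;v=g-bl; al=np.degrees(np.arctan2(v[1],v[0]))
    print(g,bl,e1,e2,'axis',c,'len',np.hypot(v[0],v[1]),'empty dir',(al+90)%360)
    ptr=np.array([.4485,-.1627]); w=ptr-c[:2]; print('ptr dir',np.degrees(np.arctan2(w[1],w[0]))%360,np.linalg.norm(w))
P=np.array([.5222,-.2172]); w=P[:2]-c[:2]; print('bulb',np.degrees(np.arctan2(w[1],w[0]))%360,np.linalg.norm(w))
E
```

```text
[240.8 257.8] 63
[347.  207.1] 38
[249.  190.9] 123
[412.4 220. ] 113
[ 0.50522914 -0.10325418  0.07265771] [ 0.63286152 -0.19989272  0.09000628] 0.0004836920306475309 0.0005111821885252164 axis [ 0.56904533 -0.15157345  0.081332  ] len 0.1600906941825756 empty dir 232.86833694885277
ptr dir 185.27356132836672 0.12105774249250813
[241.8 257.8] 63
[346.6 207.4] 41
[248.1 190.9] 126
[412.9 219.8] 114
[ 0.50421977 -0.10469036  0.07259126] [ 0.63406881 -0.19860607  0.08982787] 0.0004059106074832827 0.0004993153151045735 axis [ 0.56914429 -0.15164822  0.08120957] len 0.16025271424855483 empty dir 234.12297165896535
ptr dir 185.23404797473538 0.12114943644987698
bulb 234.39201363023045 0.08062755163467783
```

```bash
python3 -m creep '0 0 0 -0.137 8.5;0 0 0 -0.137 8.5;0 0 0 -0.137 8.5;0 0 0 -0.138 8.5;0 0 0 -0.138 8.5;0 0 0 -0.138 8.5;0 0 0 0 8.5;0 0 0 0 8.5'
python3 - <<'E'
from h import *
s=bot.read_state();p=s['position'];y=np.radians(s['tcp_rot'][2]);print(p,s['tcp_rot'])
D=np.array([.5691,-.1516])-p[:2]; print('dx',D@[np.cos(y),np.sin(y)],'dz',D@[-np.sin(y),np.cos(y)])
E
```

```text
clock: 12.3
position: [0.5213, -0.2159, 0.1824]
tcp_rot: [-89.9, -0.1, 98.8]
wrist_force: [0.5, 0.3, -0.3]
finger_gap: 0.0851
[ 0.52126482 -0.21589525  0.18236868] [-8.99268781e+01 -5.91501861e-02  9.88436023e+01]
dx 0.05617681145397277 dz -0.05715111687350408
```

```bash
python3 -m creep '2.8 0 -2.85 0 8.5;2.8 0 -2.85 0 8.5;0 1 0 0 8.5;0 1 0 0 8.5;0 0 0 0 8.5;0 0 0 0 8.5'
python3 - <<'E'
from h import *
d=snap('wrist','w8'); s=d['state']; print(s['position'],s['tcp_rot'])
x0,y0=180,120
im=cv2.resize(d['pixels'][y0:y0+270,x0:x0+280],None,fx=2.2,fy=2.2,interpolation=cv2.INTER_CUBIC)
t=np.radians(99.1)
for p in [(.5691+k*.026*np.cos(t)-j*.007*np.sin(t),-.1516+k*.026*np.sin(t)+j*.007*np.cos(t),.111) for k in(-1,1) for j in(-1,1)]:
    u=(proj(d,p)-[x0,y0])*2.2; cv2.drawMarker(im,tuple(int(v) for v in u),(0,0,255),0,10,1)
cv2.imwrite('pics/w8c.png',im)
E
```

```text
clock: 12.9
position: [0.5684, -0.1526, 0.1629]
tcp_rot: [-89.9, -0.0, 99.0]
wrist_force: [0.2, -0.2, 0.3]
finger_gap: 0.0852
[ 0.56841823 -0.15255822  0.16288985] [-8.99401529e+01 -2.58592176e-02  9.89551816e+01]
```

View pics/w8c.png

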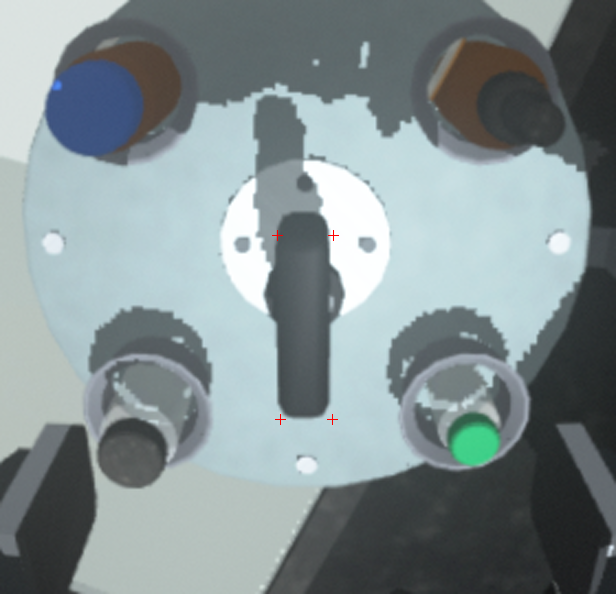

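```bash
python3 -m creep '0 2.5 0 0 8.5;0 2.5 0 0 8.5;0 2 0 0 8.5;0 1.6 0 0 8.5;0 0 0 0 8.5' && python3 -m creep '0 0 0 0 0.8;0 0 0 0 0.8;0 0 0 0 0.8;0 0 0 0 0.8;0 0 0 0 0.8;0 0 0 0 0.8;0 0 0 0 0.8;0 0 0 0 0.8;0 0 0 0 0.8;0 0 0 0 0.8;0 0 0 0 0.8;0 0 0 0 0.8'
```

```text
clock: 13.45
position: [0.5677, -0.152, 0.0758]
tcp_rot: [-89.8, -0.1, 99.0]
wrist_force: [-0.0, 0.9, -0.4]
finger_gap: 0.0849
clock: 14.65
position: [0.571, -0.1519, 0.0785]
tcp_rot: [-90.2, 0.0, 99.1]
wrist_force: [4.1, 1.6, 5.7]
finger_gap: 0.0204
```

```bash
python3 -m creep '0 0 0 0 0.5;0 0 0 0 0.5;0 0 0 0 0.5'
python3 - <<'E'
from h import *
d=snap('wrist','w9'); s=d['state']; print(s['position'],s['tcp_rot'],s['wrist_force'],s['wrist_torque'])
d=snap('side','s9');cv2.imwrite('pics/s9c.png',cv2.resize(d['pixels'][140:280,310:450],None,fx=4.2,fy=4.2,interpolation=cv2.INTER_CUBIC))
E
```

```text
clock: 14.95
position: [0.5709, -0.1519, 0.0785]
tcp_rot: [-90.2, 0.0, 99.1]
wrist_force: [3.8, 1.9, 5.3]
finger_gap: 0.0198
[ 0.57093641 -0.15191086  0.07851907] [-9.02009774e+01  4.76817972e-02  9.90991966e+01] [3.78728765 1.89288967 5.30304603] [ 0.50562362 -0.91284496 -0.01349616]
```

View pics/w9.png

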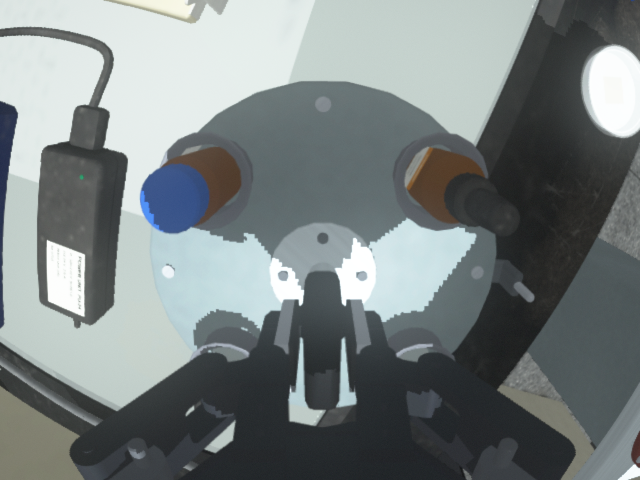

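View pics/s9c.png

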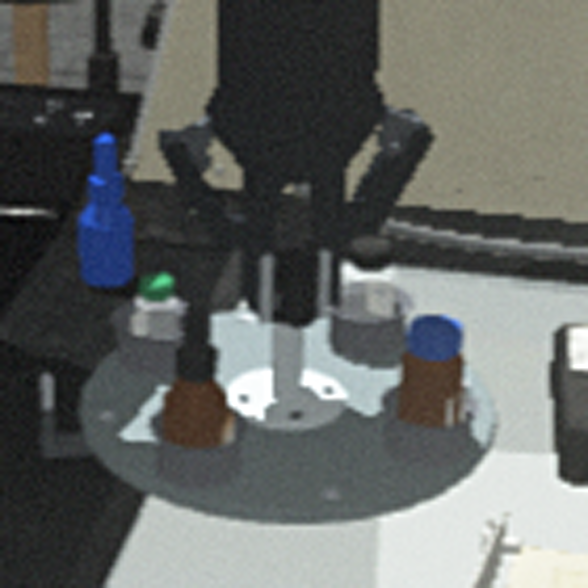

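The picture shows the pads at px (293,..) and (352,..), stopped 20 mm apart with a gap on either side of the bar at (323,340). The tips have closed on the wider boss just below the bar. I open, go up and grip higher.

```bash
python3 -m creep '0 0 0 0 5;0 0 0 0 5;0 0 0 0 5;0 -0.4 0 0 5;0 -0.5 0 0 5;0 0 0 0 5' && python3 -m creep '0 0 0 0 0.5;0 0 0 0 0.5;0 0 0 0 0.5;0 0 0 0 0.5;0 0 0 0 0.5;0 0 0 0 0.5;0 0 0 0 0.5;0 0 0 0 0.5;0 0 0 0 0.5;0 0 0 0 0.5'
python3 - <<'E'
from h import *
d=snap('wrist','w10'); s=d['state']; print(s['position'],s['tcp_rot'],s['wrist_force'],s['wrist_torque'])
cv2.imwrite('pics/w10c.png',cv2.resize(d['pixels'][220:440,220:430],None,fx=2.7,fy=2.7,interpolation=cv2.INTER_CUBIC))
E
```

```text
clock: 15.65
position: [0.5697, -0.1521, 0.0872]
tcp_rot: [-90.1, 0.0, 99.1]
wrist_force: [0.0, 0.8, -0.6]
finger_gap: 0.0497
clock: 16.65
position: [0.5709, -0.1516, 0.0866]
tcp_rot: [-90.2, 0.0, 99.1]
wrist_force: [6.2, 2.6, -0.5]
finger_gap: 0.0129
[ 0.57092905 -0.15162916  0.08660706] [-9.01869900e+01  1.56959146e-03  9.91064273e+01] [ 6.21244525  2.61596483 -0.45851307] [ 0.42489618 -1.12571073 -0.02622265]
```

View pics/w10c.png

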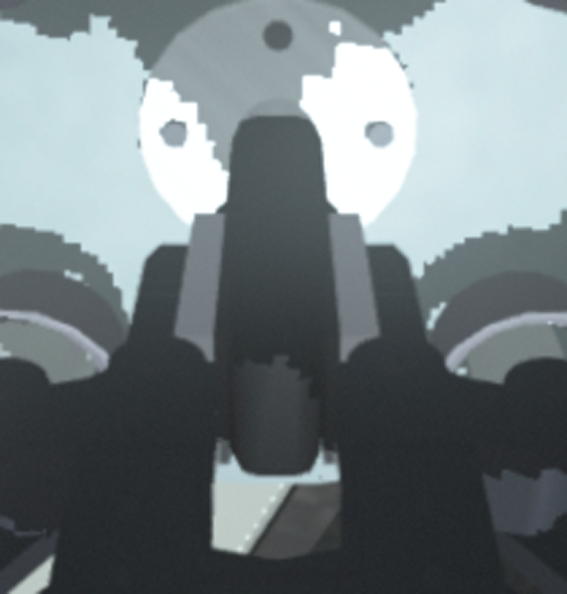

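```bash
python3 -m creep '0 0 -0.2 0 0.5;0 0 0 0.02 0.5;0 0 0 0.04 0.5;0 0 0 0.05 0.5;0 0 0 0.05 0.5;0 0 0 0.05 0.5;0 0 0 0.05 0.5;0 0 0 0.05 0.5;0 0 0 0.05 0.5;0 0 0 0.05 0.5;0 0 0 0.05 0.5;0 0 0 0.05 0.5;0 0 0 0.05 0.5;0 0 0 0.05 0.5;0 0 0 0.04 0.5;0 0 0 0.02 0.5;0 0 0 0 0.5;0 0 0 0 0.5'
python3 - <<'E'
from h import *
d=snap('wrist','w11'); s=d['state']; print(s['position'],s['tcp_rot'],s['wrist_force'],s['wrist_torque'])
E
```

```text
clock: 18.5
position: [0.571, -0.1516, 0.0866]
tcp_rot: [-90.0, 0.0, 60.7]
wrist_force: [-2.0, 0.4, 4.6]
finger_gap: 0.0127
[ 0.57102816 -0.15163543  0.08657587] [-8.99930880e+01  1.62160229e-02  6.06854329e+01] [-2.0255552   0.40775456  4.62944292] [ 0.1129924   0.34734352 -0.07467891]
```

View pics/w11.png

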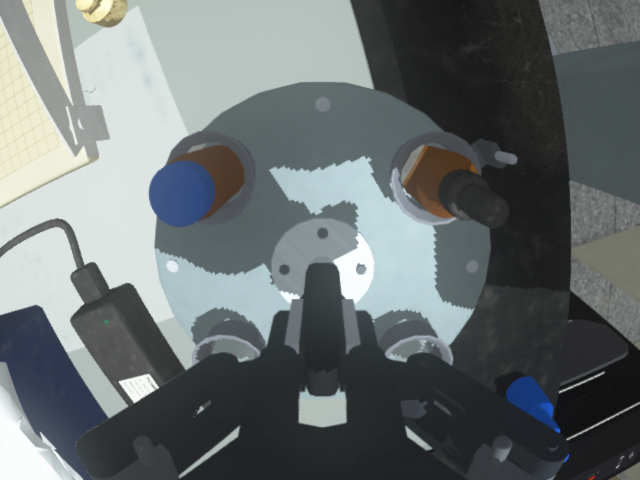

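```bash
python3 -m creep '0 0 0 0.03 0.5;0 0 0 0.05 0.5;0 0 0 0.05 0.5;0 0 0 0.03 0.5;0 0 0 0.01 0.5;0 0 0 0 0.5;0 0 0 0 0.5;0 0 0 0 0.5'
python3 - <<'E'
from h import *
d=snap('wrist','w12'); s=d['state']; print(s['position'],s['tcp_rot'],s['wrist_force'],s['wrist_torque'])
d=snap('side','s12');cv2.imwrite('pics/s12c.png',cv2.resize(d['pixels'][170:290,310:450],None,fx=5,fy=5,interpolation=cv2.INTER_CUBIC))
d=snap('scene','a12');cv2.imwrite('pics/a12c.png',cv2.resize(d['pixels'][175:295,180:340],None,fx=5,fy=5,interpolation=cv2.INTER_CUBIC))
E
```

```text
clock: 19.35
position: [0.5711, -0.1516, 0.0866]
tcp_rot: [-90.0, 0.0, 50.9]
wrist_force: [-1.5, -1.1, 5.4]
finger_gap: 0.0127
[ 0.57106109 -0.15163833  0.0865914 ] [-9.00001828e+01  1.46194731e-02  5.09496775e+01] [-1.4582844  -1.09216284  5.44113776] [ 0.09979379  0.38397242 -0.05784176]
```

View pics/s12c.png

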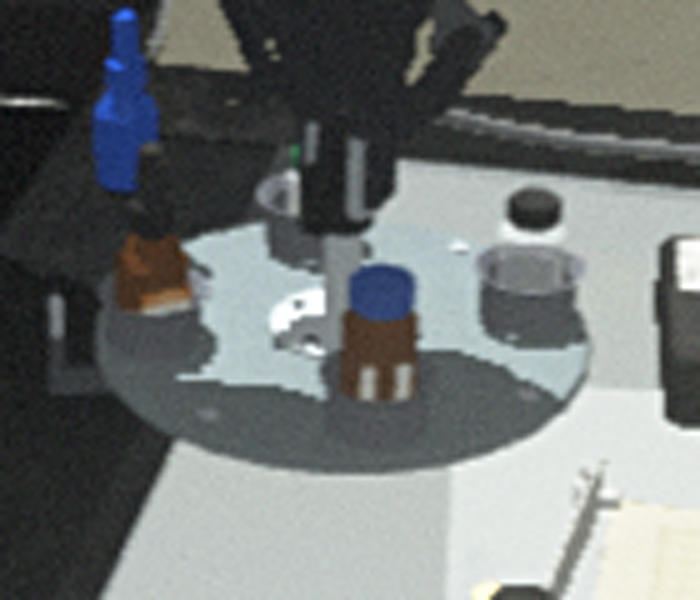

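View pics/a12c.png

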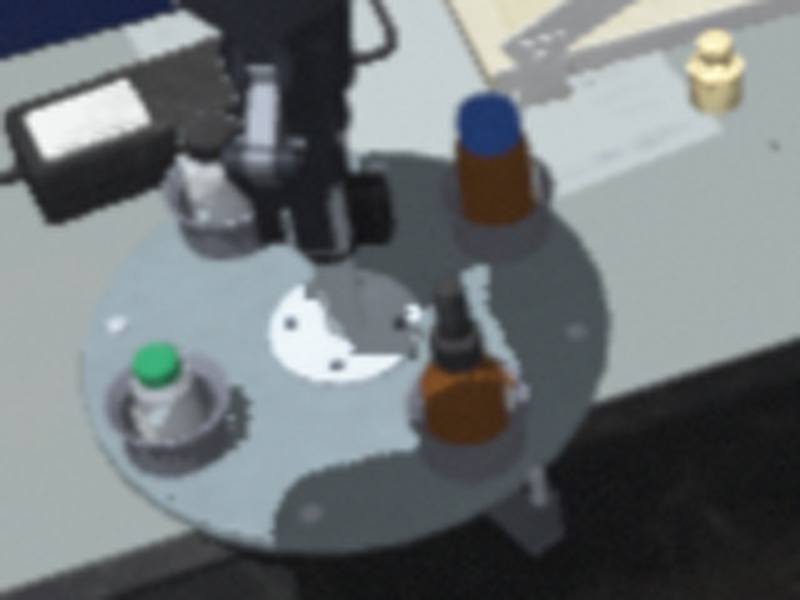

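View pics/w12.png

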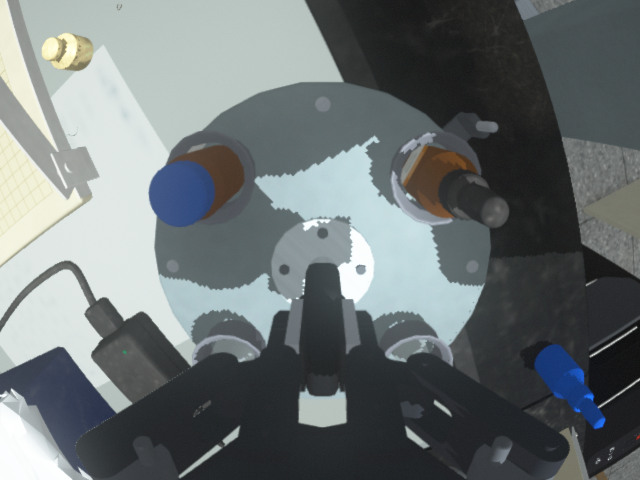

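Run:
```python
from ang import *
a=ld('a12');b=ld('s12')
bl,e=tri(a,cap(a,(190,210,265,290),105,125),b,cap(b,(220,237,375,398),105,125)); print(bl,e)
c=np.array([.5691,-.1516]); w=bl[:2]-c; print('blue r',np.linalg.norm(w),'empty dir',(np.degrees(np.arctan2(w[1],w[0]))-90)%360)
k,e=tri(a,(180+457/5,175+345/5),b,(310+152/5,170+220/5)); print('neck?',k,e); w=k[:2]-c; print(np.linalg.norm(w),np.degrees(np.arctan2(w[1],w[0]))%360)
k,e=tri(a,(180+449/5,175+287/5),b,(310+152/5,170+150/5)); print('bulb',k,e); w=k[:2]-c; print(np.linalg.norm(w),np.degrees(np.arctan2(w[1],w[0]))%360)
# green via scene, plane z=.0726 ; offset same cam earlier
for n,px,z in (('green now',cap(a,(240,260,200,222),45,80),.0726),('green before',(241.8,257.8),.0726)):
    p=plane(a,*px,z); w=p[:2]-c; print(n,p,np.linalg.norm(w),(np.degrees(np.arctan2(w[1],w[0]))+90)%360)
ptr=np.array([.4485,-.1627]); w=ptr-c; print('ptr',np.degrees(np.arctan2(w[1],w[0]))%360)
# wrist: pointer top & collar center in tool frame
d=ld('w12')
P=plane(d,486,127,.0502); T=d['state']['position'][:2]; w=P[:2]-T; print('wrist ptr',P,np.linalg.norm(w),np.degrees(np.arctan2(w[1],w[0]))%360)
for f in('w9','w11','w12'):
    d=ld(f)
    print(f,d['state']['tcp_rot'][2])
P=plane(d,209,194,.0898);w=P[:2]-T;print('wrist blue',P,np.linalg.norm(w),(np.degrees(np.arctan2(w[1],w[0]))-90)%360)
P=plane(d,183,194,.0898);w=P[:2]-T;print('wrist blue',P,np.linalg.norm(w),(np.degrees(np.arctan2(w[1],w[0]))-90)%360)
P=plane(d,495,211,.113);w=P[:2]-T;print('wrist bulb',P,np.linalg.norm(w),(np.degrees(np.arctan2(w[1],w[0])))%360)
```

```text
[277.3 199.6] 117
[385.7 228.1] 113
[ 0.57723865 -0.23094773  0.08896874] 4.788712100396951e-05
blue r 0.07976402195281794 empty dir 185.85631482230826
neck? [ 0.49014329 -0.15984005  0.08432226] 0.00037433462032172583
0.07938551925233314 185.95790948485265
bulb [ 0.48998507 -0.15966694  0.11580362] 0.0011822544656403479
0.07952513889728842 185.82202930638007
[210.9 247.5] 59
green now [ 0.56076878 -0.07238364  0.0726    ] 0.0796532558876077 186.00375332612373
green before [ 0.50439805 -0.1046115   0.0726    ] 0.079964131205635 234.0117187773211
ptr 185.2586762227146
wrist ptr [ 0.45316296 -0.16410686  0.0502    ] 0.1185556147638025 186.03697813909466
w9 99.09919657095004
w11 60.685432938382334
w12 50.9496775170518
wrist blue [ 0.56899014 -0.22245465  0.0898    ] 0.07084658828221216 178.32491545371667
wrist blue [ 0.57736802 -0.2296777   0.0898    ] 0.0782938060197818 184.62044569256045
wrist bulb [ 0.48879906 -0.15654917  0.113     ] 0.0824084820865624 183.4163590655766
```

Run:
```python
from h import *
a=ld('a12')['pixels'];b=ld('s12')['pixels']
A=cv2.resize(a[255:295,270:300],None,fx=14,fy=14,interpolation=cv2.INTER_NEAREST)
B=cv2.resize(b[220:260,308:338],None,fx=14,fy=14,interpolation=cv2.INTER_NEAREST)
o=np.hstack([A,B]); o=np.clip(o.astype(float)*1.8,0,255).astype(np.uint8); print(o.shape)
cv2.imwrite('pics/ptr.png',o[:600,:800])
```

```text
(560, 840, 3)
```

View pics/ptr.png

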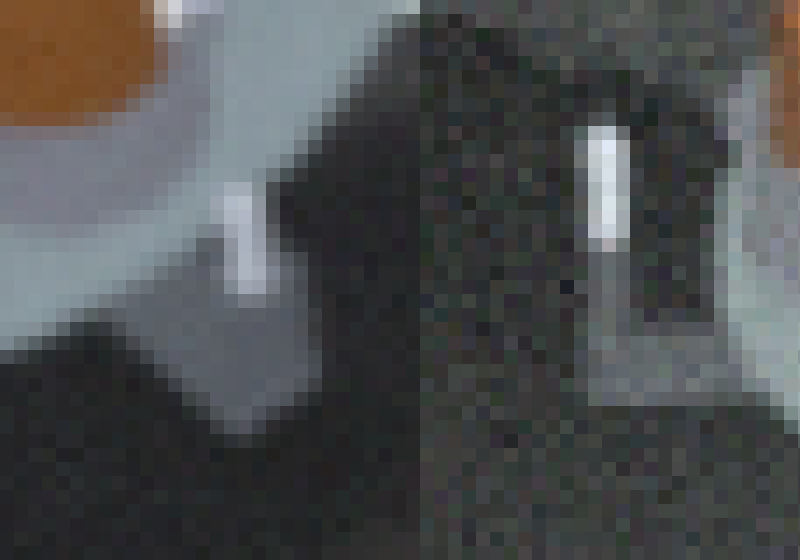

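Run:
```python
from h import *
a=ld('a12');b=ld('s12');c=np.array([.5691,-.1516])
for pa in((286.5,268.3),(286.8,268.8)):
  for pb in ((320.6,229),(320.6,229.4)):
    k,e=tri(a,pa,b,pb);w=k[:2]-c;print(k.round(4),round(e,5),np.linalg.norm(w).round(4),np.degrees(np.arctan2(w[1],w[0]))%360)
```

```text
[ 0.4491 -0.1627  0.0515] 0.00104 0.1205 185.2749142589198
[ 0.4493 -0.163   0.0509] 0.00151 0.1203 185.41582740391632
[ 0.4487 -0.1626  0.0512] 3e-05 0.1209 185.1974211468439
[ 0.4489 -0.1628  0.0505] 0.00049 0.1207 185.33766693708242
```

Pointer direction is 185.3° and the pocket and bottle are at 185.9°. I make a last correction of 0.011 rad, undo the small vertical strain and check.

```bash
python3 -m creep '0 0 0 0.011 0.5;0 0 0 0 0.5;0 0 0 0 0.5;0 0 0 0 0.5'
python3 - <<'E'
from ang import *
d=snap('wrist','w13'); s=d['state']; print(s['position'],s['tcp_rot'],s['wrist_force'],s['finger_gap'],s['dq'].round(2))
b=snap('side','s13');a=snap('scene','a13')
cv2.imwrite('pics/a13c.png',cv2.resize(a['pixels'][175:295,180:340],None,fx=5,fy=5,interpolation=cv2.INTER_CUBIC))
bl,e=tri(a,cap(a,(190,210,265,290),105,125),b,cap(b,(220,237,375,398),105,125))
c=np.array([.5691,-.1516]); w=bl[:2]-c; print('blue r',np.linalg.norm(w),'empty dir',(np.degrees(np.arctan2(w[1],w[0]))-90)%360)
p=plane(a,*cap(a,(240,260,200,222),45,80),.0726); w=p[:2]-c; print((np.degrees(np.arctan2(w[1],w[0]))+90)%360)
for n,P in dict(bottle_now=(.49,-.1595,.1155)).items(): print(proj(a,P),proj(b,P))
E
```

```text
clock: 19.9
position: [0.571, -0.1516, 0.0866]
tcp_rot: [-90.0, 0.0, 50.3]
wrist_force: [-1.4, 0.0, 6.4]
finger_gap: 0.013
[ 0.57103337 -0.15164178  0.08655989] [-8.99962303e+01  1.57009023e-02  5.03187588e+01] [-1.41109633  0.02544852  6.35555582] 0.01301561366173564 [-0.06  0.05  0.04  0.1   0.01  0.12]
[277.6 199.9] 114
[385.4 228.1] 114
blue r 0.07975931135665366 empty dir 185.3442177870852
[210.5 247.4] 56
185.32606593231748
[269.49677445 232.31473787] [340.17928309 200.28179645]
```

Run:
```python
from h import *
a=ld('a13')['pixels'];b=ld('s13')['pixels'];w=ld('w13')['pixels']
o=np.hstack([cv2.resize(a[200:290,230:330],None,fx=4,fy=4),cv2.resize(b[190:280,310:410],None,fx=4,fy=4)]); cv2.imwrite('pics/fin.png',o)
```

```text
(no output)
```

View pics/fin.png

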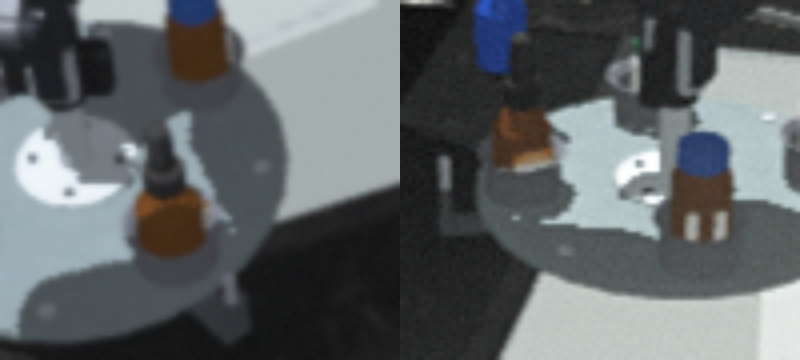

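View pics/w13.png

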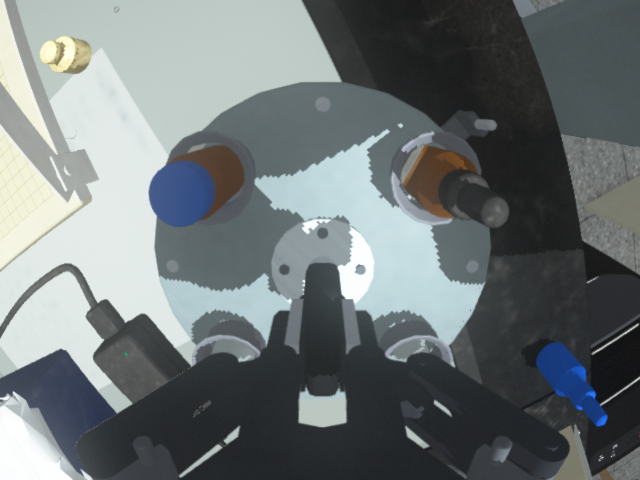

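View pics/a13.png

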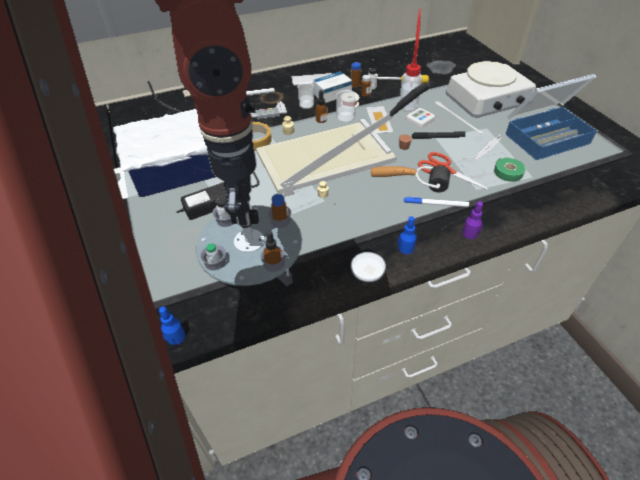

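The bottle is upright in its collar (scene px (272,250)), and the pointer is straight out from it at (287,270). The dish, weight and roller sit at their starting pixels. The arm still grips the bar, and the table is at rest.

```bash
python3 -m creep '0 0 0 0 0.5;0 0 0 0 0.5' && python3 -c "
from bench import bot
s=bot.read_state(); print(s['tcp_rot'],s['finger_gap']); print(bot.hand_in())"
```

```text
clock: 20.25
position: [0.5711, -0.1516, 0.0866]
tcp_rot: [-90.0, 0.0, 50.3]
wrist_force: [-1.1, 0.8, 5.6]
finger_gap: 0.0129
[-9.00011750e+01  1.75950115e-02  5.03199057e+01] 0.012932294427271123
the job is handed in; nothing more can be done
None
```

The dropper bottle is standing in the carousel pocket, in line with the pointer. I handed the job in at 20.25 s with the gripper still closed on the handle.

- **Placing:** I took the amber bottle by its body and lowered it into the empty pocket. It touched the floor at TCP z 0.0534 m, where 0.0533 m was expected. The push there peaked at about 17 N. I let go, and the pictures showed it upright.
- **Turning:** My first grip on the handle closed on the 20 mm boss under the bar (gap 0.020 m). I opened, rose 9 mm and gripped the bar itself, then turned the carousel about 49° clockwise from above.
- **Last checks:**
  - **Alignment:** the pocket direction measures 185.33–185.34° from the vial caps, and the pointer measures 185.2–185.4°. I did not re-measure the bottle itself after the last 0.6° turn; just before it, the bottle was within 0.2° of the pocket. One rougher wrist-camera reading of the bottle, taken before that turn, gave 183.4°, about 2.5° off the scene and side views. I trusted the scene and side views because they agreed with each other.
  - **Grip:** the fingers are on the bar at a 12.9 mm gap (the gripper also read about 2.7 mm low on the bottle). A steady wrist force of about 6 N remains, mostly upward.
  - **Other objects:** the dish, weight and roller look unmoved, judged by eye in the last scene picture.

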